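Lay out the riveting station

ROBOT

A 6-joint arm with a two-finger parallel gripper is mounted at the origin on the work surface. World frame = base frame: x ahead of the robot, y to its left, z up, the work surface at z = 0. Lengths are in m, angles in rad, forces in N, time in s.
With the tool pointing down it reaches from about 0.35 to 0.775 m from the base axis. Payload 5.5 kg.
Tool frame: the origin (TCP) lies at the very end of the fingers, on their centre line; the grasp point (between the pads) lies env.grasp_offset behind it (env.grasp_offset is the distance from the TCP to the grasp point, in m); x points along the fingers, y is the direction in which the jaws open and shut, and the axes are right-handed (so a half turn about x gives the same grasp; the last joint's range is limited). The gripper opens to 85 mm and grips with 20 to 120 N. Pads are 22 mm wide; open, the fingers measure 114 mm over their backs; the gripper's body (76 mm by 85 mm) begins 54 mm behind the grasp point. The pads swing forward as they close: fully open they stand 13 mm farther back than shut.
Start: joints at [-1.447, 0.313, 0.046, 1.304, 0, 1.431], TCP at [0.15, -0.555, 0.199] pointing down, gripper open.
Joint ranges: [-2.76, 2.76], [-0.86, 1.69], [-1.03, 1.26], [-2.2, 2.34], [-1.47, 1.5], [-3.14, 3.14]. Speed limits (rad/s): [2.57, 2.57, 3.14, 3.14, 3.14, 3.14].

INTERFACE

Orientations are given as a unit quaternion [w, x, y, z].
In Python, from workcell import get_state, viewer, job, env gives the robot as it stands.
- The arm moves only by the tool send_rows, never from a script. Its argument "plan" is a list of rows, each a list of 6 numbers: the shift along the tool's x, y, z in mm, then the turn, a rotation vector about the tool's x, y, z in degrees. A call has exactly 10 rows; each row is the pose to reach, as a shift and turn from the pose commanded when the call began, along the tool's axes at that moment; what a row does not reach only later rows make up. A row lasts 1/8 s, in which the tool goes at most 62.5 mm and 10.7 degrees, less where a joint would pass 70% of its speed; a pose out of reach is approached as far as the arm can. A call with a gripper value outside its range is refused whole. "claw" is the finger opening in mm, from 0 to 85.4, set as the call begins (left out, the last holds). The fingers move at their own pace and stop on an object; "newtons" is the grip in N (left out, the last holds). Time passes only in rows, so rows that repeat a pose let the fingers close, or fill a call up. It gives the time, the measured TCP pose, the force and the opening at its end, in the units of the state.
- get_state(): the state, without advancing time (a new reading comes with each control period).
- viewer.read_camera(name): name is "side" or "top" or "wrist"; returns a dict with "frame" (420x560x3 uint8, blue, green, red), "mtx" (3x3 intrinsics, pixels), "k1" (the pictures are not rectified: a ray, as slopes to the right and down, at radius r is drawn at 1 + k1 r^2 times it, then the intrinsics apply), "rvec" (rotation vector, rad) and "tvec" (3), from world to camera coordinates, as OpenCV has them. Camera axes: x right, y down, z forward; pixel columns grow to the right and rows downward; lengths in m; the calibration is good to about 2 mm. A picture is of the moment at which its call begins. There is no depth.
- job.hand_in(): hands the job in, once; it reports no verdict.
The state is a dict: "clock": time; "joint_pos": joint angles; "qvel": joint speeds; "tau": joint torques, N m; "tcp_pos": TCP position; "orientation": TCP orientation; "wrist_force": force on the tool from outside, world axes, zero at the start; "ft_torque": the same for the moment, N m; "finger_gap": finger opening in m.
Only numpy, scipy, OpenCV 4.12 (cv2) and the standard library are available. Lean on these libraries where they do the work, as an engineer would, in place of code of your own. Each camera call takes 0.05 s, during which the arm holds its last target.

TASK

Set the table up for riveting. On the stone slab build the hammering stack, each piece centred on the one below: first the black rubber pad lying flat, on it the wide steel block, and on top the small dished anvil with its dish up. Also stand the wide shallow tin in the middle of the cork coaster and put the narrow cup of rivets upright inside it; do either group first, and leave the mallet, the rivet setter and the mug of pegs where they are.

Things in the scene. Friction and masses are not known exactly. Their poses are not given: they have to be found in the camera images.
- slab: Grey stone slab, square, 100 x 100 mm and 25 mm thick, fixed flat on the table. Origin: centre of its underside; x and y run along its sides, z up; its top is at z = 25 mm. Base of the hammering stack.
- coaster: Round cork coaster, 90 mm across and 8 mm thick, fixed flat on the table. Origin: centre of its underside; its top is at z = 8 mm.
- pad: Black hard-rubber pad, loose, lying flat: 80 mm long (its x), 60 mm wide (its y), 14 mm thick (its z), about 80 g. Origin: centre of its underside. Grip it across the 60 mm width.
- block: Wide steel bench block, a plain solid disc 56 mm across and 25 mm high, about 0.5 kg, loose, lying flat with its axis (z) up. Origin: centre of its underside.
- anvil: Small steel rivet anvil, a disc 36 mm across and 20 mm high with a shallow dish 28 mm across and 5 mm deep in its top, about 140 g, loose, standing with the dish (z) up. Origin: centre of its underside.
- tin: Wide shallow open tin of bare metal, empty, round, 62 mm outside, 56 mm inside, 28 mm high, floor 3 mm thick, about 70 g, loose, mouth (z) up. Origin: centre of its underside.
- cup: Narrow open metal cup with brass rivets (fixed in it) up to about 35 mm above its foot; round, 36 mm outside, 50 mm high, about 70 g, loose, mouth (z) up. Origin: centre of its underside. Standing inside the tin it sticks out 25 mm above the tin's rim, with 10 mm free all round.
- setter: Steel rivet setter lying on the table, a bar 110 mm long (its x) and 14 mm thick, loose. Origin: at mid-length, on the table. To be left alone.
- mallet: Maple mallet lying at the far side of the table, 58 mm high, loose. Its x runs along the handle towards the head; head 85 mm wide centred 100 mm from the origin, handle end 125 mm the other way. Origin: on the table under the handle. To be left alone.
- mug: White ceramic mug full of wooden pegs (one piece with it), 80 mm across, 92 mm high, pegs up to about 135 mm high, handle to its y side reaching 70 mm from the axis; loose, upright. Origin: centre of its underside. To be left alone.
Mind the look-alikes: they are no part of the job. Leave any blue or red look-alike of the cup alone.

How it is judged:
At the end, for the whole second after the job is handed in: Each piece rests fully on its support (height within 4 mm), upright within 7 degrees, at rest. Centres agree from above: pad on slab 15 mm, block on pad 13 mm, anvil (dish up) on block 10 mm, tin on coaster 13 mm, cup in tin 13 mm (horizontal distance between pad and slab below 0.015 m and z of pad in the frame of slab between 0.021 and 0.029 m and horizontal distance between block and pad below 0.013 m and z of block in the frame of pad between 0.01 and 0.018 m and horizontal distance between anvil and block below 0.01 m and z of anvil in the frame of block between 0.021 and 0.029 m and horizontal distance between tin and coaster below 0.013 m and z of tin in the frame of coaster between 0.004 and 0.012 m and horizontal distance between cup and tin below 0.013 m and z of cup in the frame of tin between 0 and 0.007 m and angle between each of pad, block, anvil, tin, cup's own z axis and vertical below 0.12 rad and linear speed of each of pad, block, anvil, tin, cup below 0.02 m/s); the robot touches nothing.
It fails at once if the mug of pegs is shoved more than 30 mm (distance of mug from where it was at the start of the episode above 0.03 m).
It fails at once if the mallet is shoved more than 30 mm (distance of mallet from where it was at the start of the episode above 0.03 m).
It fails at once if the rivet setter is shoved more than 30 mm (distance of setter from where it was at the start of the episode above 0.03 m).
It fails at once if the mug of pegs is tipped over (angle between mug's own z axis and vertical above 0.5 rad).
It also fails if it takes over 136 s, if anything falls off the work surface, if the arm or the gripper's body presses on something with over 40 N, if the wrist force passes 120 N, or if a joint passes its speed limit or range.

## Working session

There is one attempt and no reset: what is moved stays moved. The work goes in short steps, Python scripts to look and compute and a tool call to move; the robot and the scene stay as the last step left them, time stands still between calls to the robot, and variables do not carry over. Pictures are saved under pics/ and viewed, and the job is handed in when it is done.

Besides the shell and the picture viewer there is one more tool, called after "Request:" by a JSON object that holds its "method" and its "body", one argument or row to a line. send_rows: Moves the arm, as the interface text tells. Its arguments: {"type":"object","properties":{"plan":{"type":"array"},"claw":{"type":"number"},"newtons":{"type":"number"}},"required":["plan"]}

```bash
mkdir -p pics; ls; python3 - <<'E'
from workcell import get_state, viewer, job, env
import cv2
print(get_state()); print(env.grasp_offset)
for n in("side","top","wrist"):
    d=viewer.read_camera(n); cv2.imwrite(f"pics/{n}0.png",d["frame"]); print(n,d["mtx"],d["k1"],d["rvec"],d["tvec"])
E
```

```text
pics
{'clock': 0.0, 'joint_pos': array([-1.44657877e+00,  3.13994900e-01,  4.49534085e-02,  1.30359001e+00,
       -1.76356662e-05,  1.43120823e+00]), 'qvel': array([ 0.0010133 , -0.00026993, -0.00148736,  0.00060627,  0.00014078,
        0.00148494]), 'tau': array([ 3.88572507e-04, -4.80627680e+01,  2.98534799e+01,  1.92879571e-02,
       -1.02669644e-04,  7.12451325e-06]), 'tcp_pos': array([ 0.14985423, -0.55453074,  0.1985016 ]), 'orientation': array([-0.09235027, -0.7009629 , -0.09364799,  0.7009654 ]), 'wrist_force': array([ 0.03367324, -0.13256726,  0.21290634]), 'ft_torque': array([ 0.01891127, -0.04005262, -0.00907759]), 'finger_gap': 0.08544781183109083}
0.0187
side [[505.16197501   0.         277.67887324]
 [  0.         505.16197501 216.24870944]
 [  0.           0.           1.        ]] 0.03525912090159701 [ 0.81663609 -2.33095874  1.30973361] [0.46141319 0.20348489 0.86647772]
top [[392.23766338   0.         283.48212555]
 [  0.         392.23766338 214.03058946]
 [  0.           0.           1.        ]] -0.06519689140003268 [ 2.08593227 -2.14135091  0.19815383] [0.0538487  0.57802054 0.88995723]
wrist [[347.56390819   0.         280.4960574 ]
 [  0.         347.56390819 205.69243824]
 [  0.           0.           1.        ]] -0.07191179576419779 [-2.29880408  1.76021104  0.26531186] [-0.5748236  -0.037785    0.37909511]
```

View pics/top0.png

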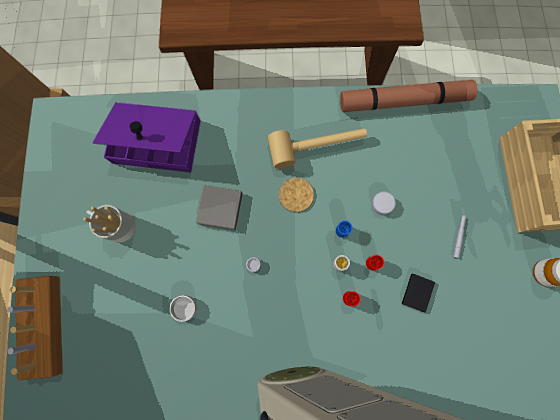

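View pics/side0.png

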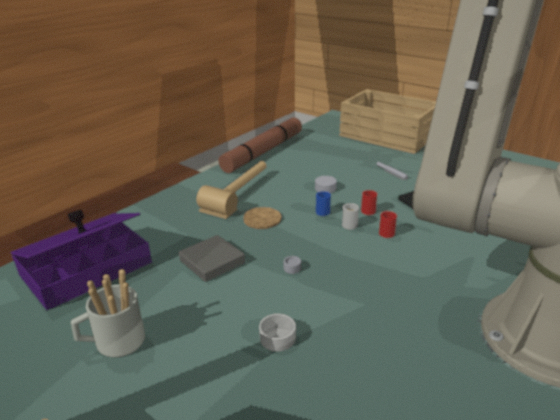

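View pics/wrist0.png

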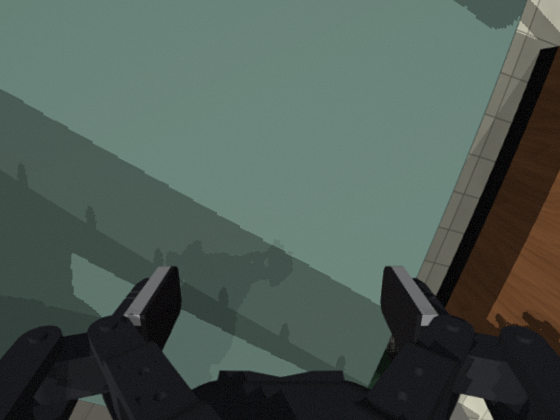

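The top view shows these pixel positions: white/brass cup (342,263), with look-alikes blue (344,229), red (375,263) and red (351,299). Block is at (384,203), pad (419,293), anvil (254,265), tin (182,309), coaster (296,195), slab (219,208). I'll take enlarged crops to measure.

```bash
cat > h.py <<'E'
import numpy as np, cv2
from workcell import get_state, viewer, job, env
from scipy.spatial.transform import Rotation as R
def cam(n):
    return viewer.read_camera(n)
def p2w(d,uv,z):
    uv=np.array(uv,float).reshape(-1,1,2)
    D=np.array([d["k1"],0,0,0.])
    n=cv2.undistortPoints(uv,d["mtx"],D).reshape(-1,2)
    Rm=cv2.Rodrigues(np.asarray(d["rvec"],float))[0]; t=np.asarray(d["tvec"],float).ravel()
    c=-Rm.T@t
    r=np.c_[n,np.ones(len(n))]@Rm
    s=(np.broadcast_to(z,len(n))-c[2])/r[:,2]
    return c+r*s[:,None]
def w2p(d,P):
    return cv2.projectPoints(np.array(P,float).reshape(-1,1,3),np.asarray(d["rvec"],float),np.asarray(d["tvec"],float),d["mtx"],np.array([d["k1"],0,0,0.]))[0].reshape(-1,2)
def crop(d,name,x0,y0,w,h,k):
    im=cv2.resize(d["frame"][y0:y0+h,x0:x0+w],None,fx=k,fy=k,interpolation=cv2.INTER_CUBIC)
    for x in range(x0-x0%10+10,x0+w,10):
        cv2.line(im,((x-x0)*k,0),((x-x0)*k,6 if x%50 else 16),(0,255,255),1)
        if x%50==0: cv2.putText(im,str(x),((x-x0)*k,28),0,.4,(0,255,255))
    for y in range(y0-y0%10+10,y0+h,10):
        cv2.line(im,(0,(y-y0)*k),(6 if y%50 else 16,(y-y0)*k),(0,255,255),1)
        if y%50==0: cv2.putText(im,str(y),(18,(y-y0)*k),0,.4,(0,255,255))
    cv2.imwrite("pics/"+name,im)
E
python3 - <<'E'
from h import *
d=cam("top")
crop(d,"c1.png",320,180,150,140,5)
crop(d,"c2.png",160,170,160,150,5) if 0 else crop(d,"c2.png",160,175,160,150,4)
pts=dict(cup=(342,263,.05),blue=(344,229,.05),red1=(375,263,.05),red2=(351,299,.05),block=(384,202,.025),pad=(419,293,.014),anvil=(254,265,.02),tin=(182,309,.028),coaster=(296,195,.008),slab=(219,208,.025))
for k,(u,v,z) in pts.items(): 
    p=p2w(d,(u,v),z)[0]; print(k,p.round(4),np.hypot(*p[:2]).round(3))
E
```

```text
cup [ 0.4583 -0.0973  0.05  ] 0.468
blue [ 0.5398 -0.1064  0.05  ] 0.55
red1 [ 0.456  -0.1759  0.05  ] 0.489
red2 [ 0.3737 -0.1141  0.05  ] 0.391
block [ 0.6096 -0.2148  0.025 ] 0.646
pad [ 0.382  -0.2873  0.014 ] 0.478
anvil [0.4611 0.1145 0.02  ] 0.475
tin [0.3591 0.2885 0.028 ] 0.461
coaster [0.638  0.0057 0.008 ] 0.638
slab [0.6056 0.2007 0.025 ] 0.638
```

View pics/c1.png

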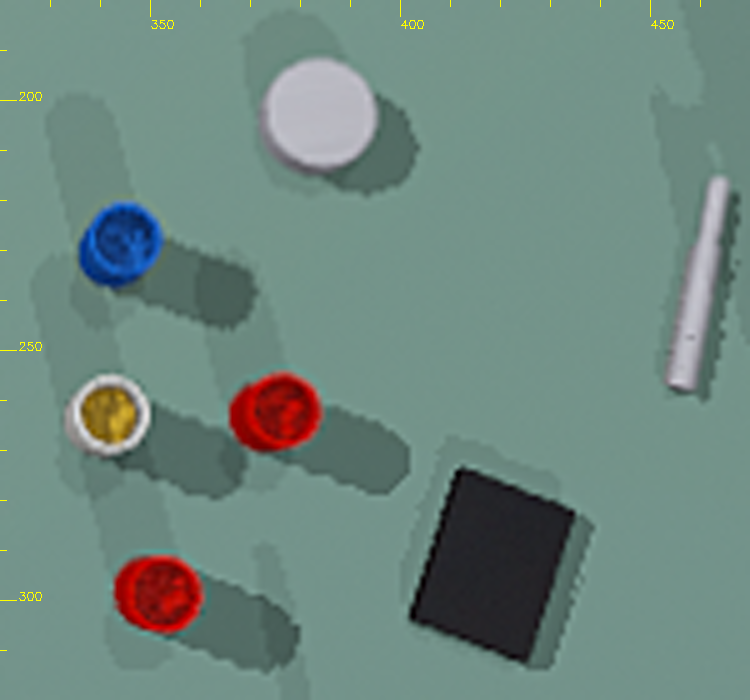

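View pics/c2.png

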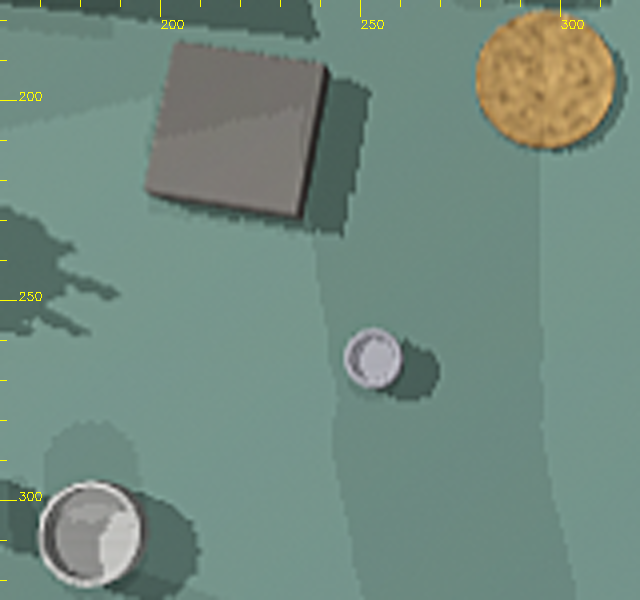

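```bash
cat >> h.py <<'E'
def jaw(s):
    q=s["orientation"]; M=R.from_quat([q[1],q[2],q[3],q[0]]).as_matrix()
    return M,np.degrees(np.arctan2(M[1,1],M[0,1]))
def plan(target,ang):
    """target TCP pos, jaw axis angle deg (mod 180); prints tool shift mm & turn"""
    s=get_state(); M,a=jaw(s)
    t=M.T@(np.array(target)-s["tcp_pos"])*1000
    # desired: x down
    best=None
    for k in range(-2,3):
        A=np.radians(ang+180*k); y=np.array([np.cos(A),np.sin(A),0]); x=np.array([0,0,-1.]); D=np.c_[x,y,np.cross(x,y)]
        rv=R.from_matrix(M.T@D).as_rotvec(degrees=True)
        dq6=rv[0]
        print("opt shift",t.round(1),"turn",rv.round(1),"q6",s["joint_pos"][5].round(2),"q1",s["joint_pos"][0].round(2),"q1tgt",np.arctan2(target[1],target[0]).round(2)) if k<0 else None
E
python3 - <<'E'
from h import *
s=get_state();M,a=jaw(s);print(M.round(3),a)
d=cam("wrist");c=[]
for x in(0,-13):
  for y in(-42.7,42.7):
    for z in(-11,11): c.append(s["tcp_pos"]+M@np.array([x,y,z])/1000)
print(w2p(d,c).round(0))
d=cam("top")
f1=lambda x,y:(320+(x+.5)/5-.5,180+(y+.5)/5-.5)
f2=lambda x,y:(160+(x+.5)/4-.5,175+(y+.5)/4-.5)
def seg(c,z):
    P=p2w(d,c,z)[:,:2]; print("  ctr",P.mean(0).round(4)); 
    for i in range(4):
        e=P[(i+1)%4]-P[i]; print("  ",np.linalg.norm(e).round(4),np.degrees(np.arctan2(e[1],e[0])).round(1))
print("pad");seg([f1(*p) for p in[(461,467),(575,512),(531,662),(410,619)]],.014)
print("slab");seg([f2(*p) for p in[(175,42),(326,66),(299,214),(147,191)]],.025)
for n,p,z in[("block",f1(320,112),.025),("cup",f1(110,414),.05),("coaster",f2(545,79),.008),("anvil",f2(374,357),.02),("tin",f2(91,533),.028)]:print(n,p2w(d,p,z)[0].round(4))
for n,p in[("setterA",f1(718,177)),("setterB",f1(683,388)),("mug",(118,224)),("malletEnd",(367,131))]:print(n,p2w(d,p,.01)[0].round(3))
d=cam("side"); crop(d,"s1.png",230,160,180,120,4);crop(d,"s2.png",160,170,160,200,3)
E
```

```text
[[-0.     0.261 -0.965]
 [ 0.001 -0.965 -0.261]
 [-1.    -0.001 -0.   ]] -74.8880817575207
[[199. 224.]
 [202. 262.]
 [359. 224.]
 [356. 262.]
 [193. 233.]
 [197. 273.]
 [365. 233.]
 [362. 273.]]
pad
  ctr [ 0.3832 -0.2862]
   0.0599 -113.4
   0.0766 158.5
   0.062 68.7
   0.0788 -23.1
slab
  ctr [0.6094 0.2013]
   0.0983 -100.9
   0.096 169.7
   0.097 79.9
   0.0974 -9.5
block [ 0.6096 -0.2138  0.025 ]
cup [ 0.4597 -0.0964  0.05  ]
coaster [0.6396 0.0059 0.008 ]
anvil [0.4639 0.1166 0.02  ]
tin [0.3618 0.2876 0.028 ]
setterA [ 0.574 -0.421  0.01 ]
setterB [ 0.467 -0.391  0.01 ]
mug [0.574 0.465 0.01 ]
malletEnd [ 0.808 -0.189  0.01 ]
```

View pics/s1.png

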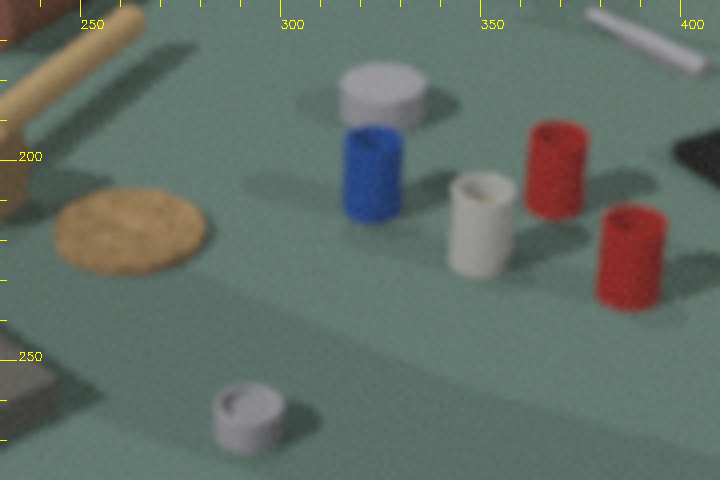

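View pics/s2.png

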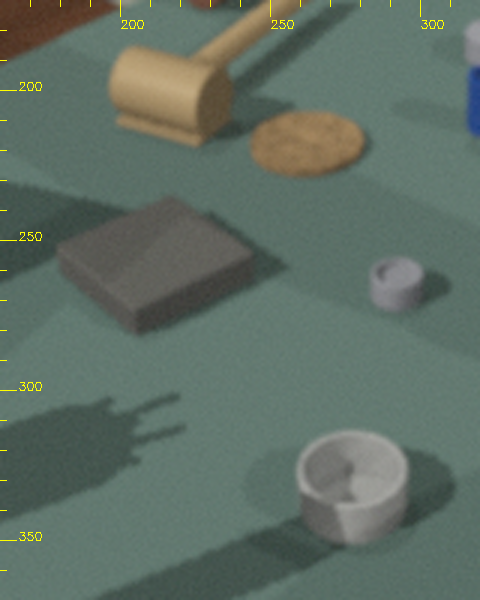

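```bash
python3 - <<'E'
from h import *
d=cam("side")
g1=lambda x,y:(230+(x+.5)/4-.5,160+(y+.5)/4-.5)
g2=lambda x,y:(160+(x+.5)/3-.5,170+(y+.5)/3-.5)
for n,p,z in[("block",g1(383,84),.025),("cup",g1(483,192),.05),("coaster",g1(130,231),.008),("anvil",g1(252,406),.02),("tin",g2(353,470),.028),("slab",g2((57+176+252+136)/4,(250+197+253+312)/4),.025)]:print(n,p2w(d,p,z)[0].round(4))
E
```

```text
block [ 0.6044 -0.2097  0.025 ]
cup [ 0.4553 -0.0915  0.05  ]
coaster [0.6333 0.0117 0.008 ]
anvil [0.4582 0.1195 0.02  ]
tin [0.3579 0.2915 0.028 ]
slab [0.602  0.2082 0.025 ]
```

```bash
python3 - <<'E'
from h import *
plan([.3807,-.2835,.12],67.7)
E
```

```text
opt shift [  79.3 -202.  -293.6] turn [-142.6   -0.     0. ] q6 1.43 q1 -1.45 q1tgt -0.64
opt shift [  79.3 -202.  -293.6] turn [37.4  0.   0. ] q6 1.43 q1 -1.45 q1tgt -0.64
```

Request:
{"method": "send_rows", "body": {
  "plan": [
    [10,-30,-40,-10,0,0],
    [20,-60,-80,-20,0,0],
    [30,-90,-120,-30,0,0],
    [40,-120,-160,-40,0,0],
    [50,-145,-200,-50,0,0],
    [60,-165,-240,-60,0,0],
    [70,-185,-270,-70,0,0],
    [79,-202,-293,-80,0,0],
    [79,-202,-293,-90,0,0],
    [79,-202,-293,-100,0,0]
  ]
}}

```text
clock: 1.65
tcp_pos: [0.3804, -0.2832, 0.1203]
orientation: [0.598, 0.377, 0.598, -0.377]
wrist_force: [-0.1, -0.9, -0.5]
finger_gap: 0.0854
```

Request:
{"method": "send_rows", "body": {
  "plan": [
    [0,0,0,-10,0,0],
    [0,0,0,-20,0,0],
    [0,0,0,-30,0,0],
    [0,0,0,-40,0,0],
    [0,0,0,-42.6,0,0],
    [0,0,0,-42.6,0,0],
    [0,0,0,-42.6,0,0],
    [0,0,0,-42.6,0,0],
    [0,0,0,-42.6,0,0],
    [0,0,0,-42.6,0,0]
  ]
}}

```text
clock: 2.9
tcp_pos: [0.3801, -0.2837, 0.1204]
orientation: [0.694, 0.137, 0.694, -0.137]
wrist_force: [0.0, -0.5, 0.1]
finger_gap: 0.0854
```

```bash
python3 - <<'E'
from h import *
s=get_state();print(s["clock"],s["tcp_pos"],s["joint_pos"],jaw(s)[1])
d=cam("wrist");cv2.imwrite("pics/w1.png",d["frame"])
# predicted pad corners
c=np.array([.3807,-.2835,.014]);a=np.radians(67.7);y=np.array([np.cos(a),np.sin(a),0]);x=np.array([y[1],-y[0],0])
print(w2p(d,[c+sx*.04*x+sy*.03*y for sx in(-1,1) for sy in (-1,1)]).round())
E
```

```text
2.9 [ 0.38009314 -0.28373789  0.12038204] [-8.10659837e-01  1.61213899e-01 -3.50374672e-01  1.05918591e+00
 -9.55545007e-05 -4.21589777e-01] 67.70792762750114
[[244. 145.]
 [319. 145.]
 [247. 238.]
 [316. 238.]]
```

View pics/w1.png

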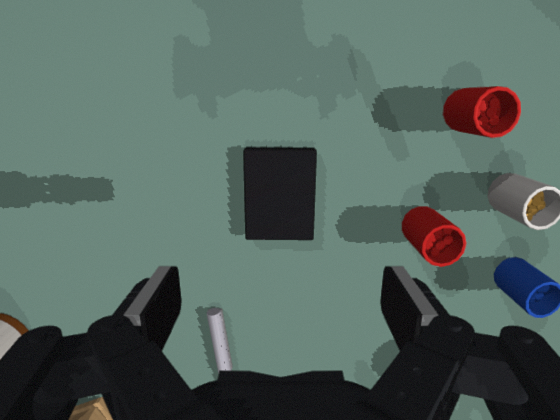

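Request:
{"method": "send_rows", "body": {
  "plan": [
    [20,0,0,0,0,0],
    [45,0,0,0,0,0],
    [70,0,0,0,0,0],
    [90,0,0,0,0,0],
    [102,0,0,0,0,0],
    [108,0,0,0,0,0],
    [113,0,0,0,0,0],
    [116,0,0,0,0,0],
    [117,0,0,0,0,0],
    [117,0,0,0,0,0]
  ],
  "claw": 74
}}

```text
clock: 4.2
tcp_pos: [0.3803, -0.2839, 0.0036]
orientation: [0.694, 0.137, 0.694, -0.137]
wrist_force: [-0.1, 0.3, 0.5]
finger_gap: 0.074
```

```bash
python3 - <<'E'
from h import *
s=get_state();print(s["clock"],s["tcp_pos"],s["wrist_force"],s["finger_gap"])
d=cam("wrist");cv2.imwrite("pics/w2.png",d["frame"])
d=cam("side");crop(d,"s3.png",340,150,160,120,4)
E
```

```text
4.2 [ 0.38026255 -0.28391538  0.00361194] [-0.14135089  0.33891948  0.45647722] 0.0739854200879
```

View pics/w2.png

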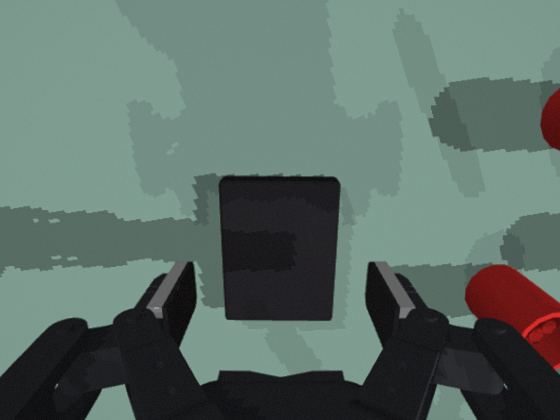

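View pics/s3.png

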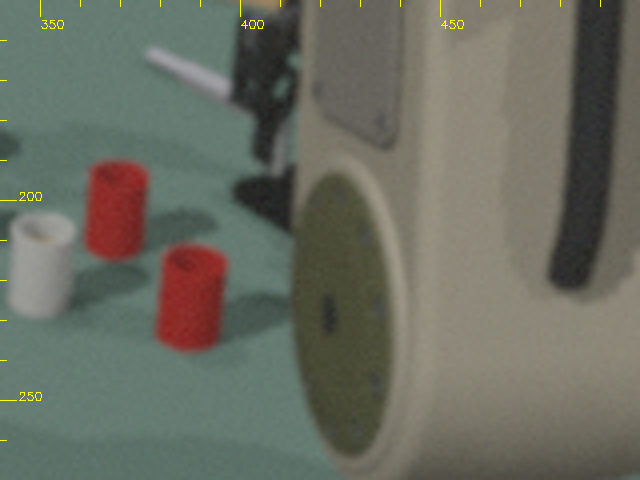

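```bash
python3 - <<'E'
from h import *
s=get_state();M,_=jaw(s)
d=cam("wrist")
c=-cv2.Rodrigues(d["rvec"])[0].T@d["tvec"]; print("cam in tool",(M.T@(c-s["tcp_pos"])*1000).round(1),"axis",(M.T@cv2.Rodrigues(d["rvec"])[0][2]).round(2))
for x in(0,-9,-18,-27,-36):
  print(x,w2p(d,[s["tcp_pos"]+M@np.array([x,37,z])/1000 for z in(-11,11)]).round(0).tolist())
crop(d,"w3.png",340,240,100,100,6)
E
```

```text
cam in tool [-173.9   -0.7  -74.4] axis [0.96 0.   0.29]
0 [[351.0, 224.0], [349.0, 261.0]]
-9 [[354.0, 230.0], [352.0, 269.0]]
-18 [[358.0, 236.0], [355.0, 277.0]]
-27 [[362.0, 244.0], [359.0, 286.0]]
-36 [[367.0, 252.0], [363.0, 296.0]]
```

View pics/w3.png

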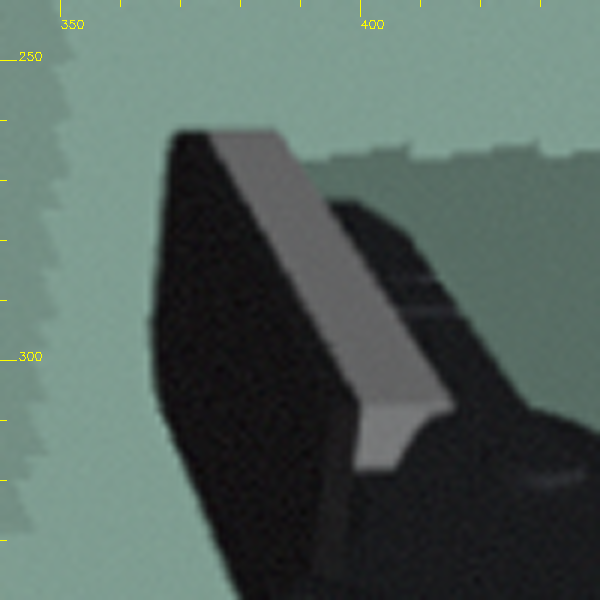

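```bash
python3 - <<'E'
from h import *
s=get_state();M,_=jaw(s)
d=cam("side")
off=np.array([.0025,-.0027,0])
for y in(-37,-50,37):
 for x in(0,-9,-18,-46):
  print(y,x,w2p(d,[s["tcp_pos"]+M@np.array([x,y,z])/1000 for z in(-11,11)]).round(0).tolist())
P=[[.3807,-.2835,0.014]]
print(w2p(d,P))
crop(d,"s4.png",380,140,60,80,8)
d=cam("wrist");
c=np.array([.3807,-.2835,.014]);a=np.radians(67.7);y=np.array([np.cos(a),np.sin(a),0]);x=np.array([y[1],-y[0],0])
print(w2p(d,[c+sx*.04*x+sy*.03*y for sx in(-1,1) for sy in (-1,1)]).round())
E
```

```text
-37 0 [[431.0, 200.0], [425.0, 197.0]]
-37 -9 [[432.0, 197.0], [425.0, 194.0]]
-37 -18 [[432.0, 194.0], [426.0, 190.0]]
-37 -46 [[434.0, 184.0], [427.0, 181.0]]
-50 0 [[435.0, 199.0], [429.0, 195.0]]
-50 -9 [[436.0, 196.0], [429.0, 192.0]]
-50 -18 [[436.0, 193.0], [430.0, 189.0]]
-50 -46 [[438.0, 183.0], [431.0, 179.0]]
37 0 [[408.0, 208.0], [402.0, 204.0]]
37 -9 [[409.0, 205.0], [403.0, 201.0]]
37 -18 [[409.0, 201.0], [403.0, 198.0]]
37 -46 [[410.0, 191.0], [404.0, 188.0]]
[[416.98620361 198.57658159]]
[[220. 175.]
 [345. 175.]
 [228. 318.]
 [337. 318.]]
```

View pics/s4.png

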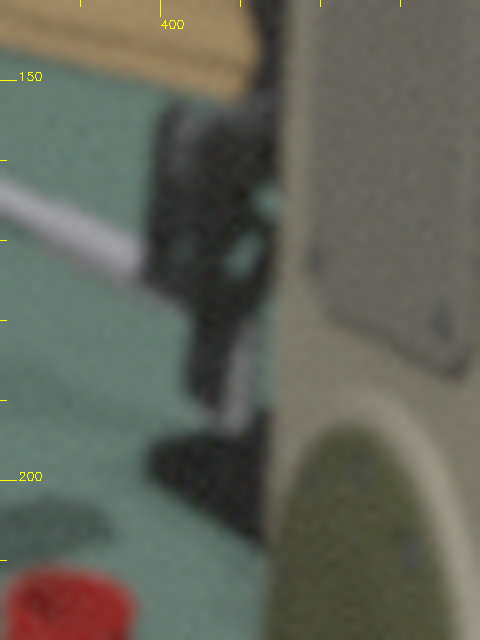

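The fingertips look about 35 mm higher than the stated TCP in both the wrist and side views. I'll go down in checked steps.

Request:
{"method": "send_rows", "body": {
  "plan": [
    [2,0,0,0,0,0],
    [4,0,0,0,0,0],
    [6,0,0,0,0,0],
    [8,0,0,0,0,0],
    [8,0,0,0,0,0],
    [8,0,0,0,0,0],
    [8,0,0,0,0,0],
    [8,0,0,0,0,0],
    [8,0,0,0,0,0],
    [8,0,0,0,0,0]
  ]
}}

```text
clock: 5.7
tcp_pos: [0.3801, -0.2838, -0.0046]
orientation: [0.694, 0.137, 0.694, -0.137]
wrist_force: [-0.4, 1.1, -0.3]
finger_gap: 0.0741
```

```bash
python3 - <<'E'
from h import *
s=get_state();M,_=jaw(s);print(s["tcp_pos"],s["wrist_force"],M.round(3))
d=cam("wrist");cv2.imwrite("pics/w4.png",d["frame"])
d=cam("side");crop(d,"s5.png",380,140,60,80,8)
E
```

```text
[ 0.3801216  -0.28378195 -0.00458408] [-0.43966548  1.09731665 -0.29385346] [[ 0.     0.379  0.925]
 [-0.     0.925 -0.379]
 [-1.    -0.     0.   ]]
```

View pics/w4.png

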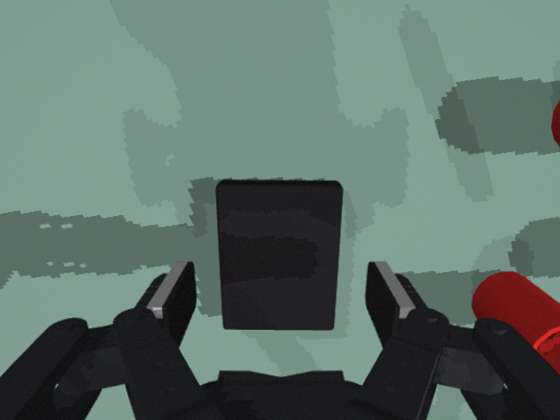

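View pics/s5.png

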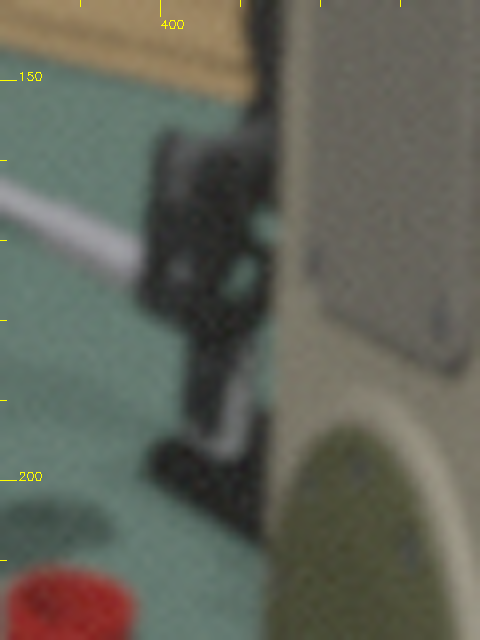

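Request:
{"method": "send_rows", "body": {
  "plan": [
    [3,0,0,0,0,0],
    [6,0,0,0,0,0],
    [9,0,0,0,0,0],
    [12,0,0,0,0,0],
    [14,0,0,0,0,0],
    [15,0,0,0,0,0],
    [16,0,0,0,0,0],
    [16,0,0,0,0,0],
    [16,0,0,0,0,0],
    [16,0,0,0,0,0]
  ]
}}

```text
clock: 7.05
tcp_pos: [0.3802, -0.2838, -0.0205]
orientation: [0.694, 0.137, 0.694, -0.137]
wrist_force: [-0.3, -0.7, -0.0]
finger_gap: 0.074
```

```bash
python3 - <<'E'
from h import *
s=get_state();M,_=jaw(s);print(s["tcp_pos"],s["wrist_force"])
d=cam("wrist");cv2.imwrite("pics/w5.png",d["frame"])
d=cam("side");crop(d,"s6.png",380,140,60,80,8)
E
```

```text
[ 0.38016384 -0.28381403 -0.02052436] [-0.30442656 -0.72841351 -0.02475293]
```

View pics/w5.png

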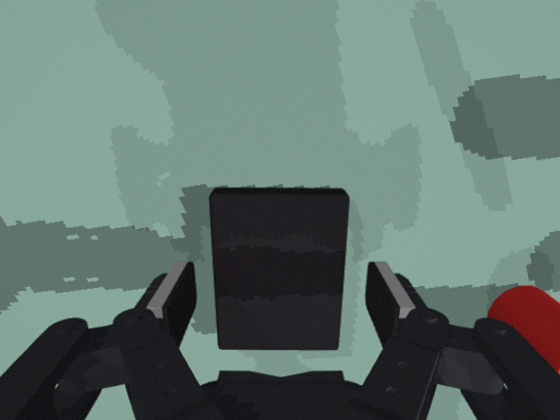

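View pics/s6.png

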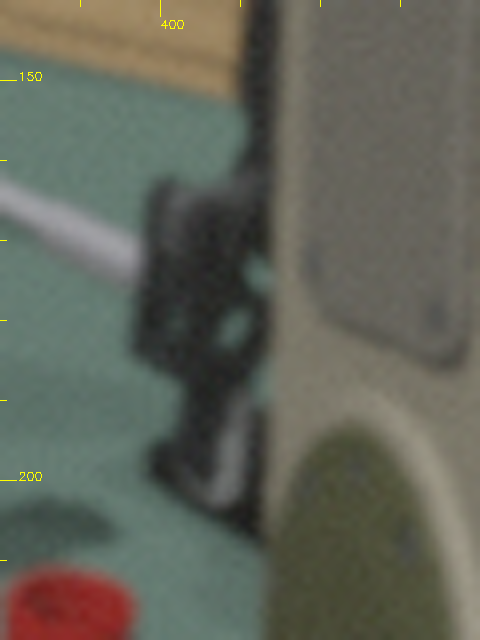

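Request:
{"method": "send_rows", "body": {
  "plan": [
    [2,0,0,0,0,0],
    [4,0,0,0,0,0],
    [6,0,0,0,0,0],
    [7,0,0,0,0,0],
    [8,0,0,0,0,0],
    [9,0,0,0,0,0],
    [9,0,0,0,0,0],
    [9,0,0,0,0,0],
    [9,0,0,0,0,0],
    [9,0,0,0,0,0]
  ]
}}

```text
clock: 8.4
tcp_pos: [0.3801, -0.2838, -0.0296]
orientation: [0.694, 0.137, 0.694, -0.137]
wrist_force: [0.1, -0.4, -0.1]
finger_gap: 0.0741
```

Request:
{"method": "send_rows", "body": {
  "plan": [
    [0,0,0,0,0,0],
    [0,0,0,0,0,0],
    [0,0,0,0,0,0],
    [0,0,0,0,0,0],
    [0,0,0,0,0,0],
    [0,0,0,0,0,0],
    [0,0,0,0,0,0],
    [0,0,0,0,0,0],
    [0,0,0,0,0,0],
    [0,0,0,0,0,0]
  ],
  "claw": 50,
  "newtons": 40
}}

```text
clock: 9.65
tcp_pos: [0.3802, -0.2838, -0.0292]
orientation: [0.694, 0.137, 0.694, -0.137]
wrist_force: [-1.2, 0.8, 5.7]
finger_gap: 0.0583
```

```bash
python3 - <<'E'
from h import *
s=get_state();M,_=jaw(s);print(s["tcp_pos"],s["wrist_force"])
d=cam("wrist");cv2.imwrite("pics/w6.png",d["frame"])
d=cam("side");crop(d,"s7.png",380,140,60,80,8)
E
```

```text
[ 0.38016918 -0.28384484 -0.02920296] [-1.18673028  0.79737534  5.69312537]
```

View pics/w6.png

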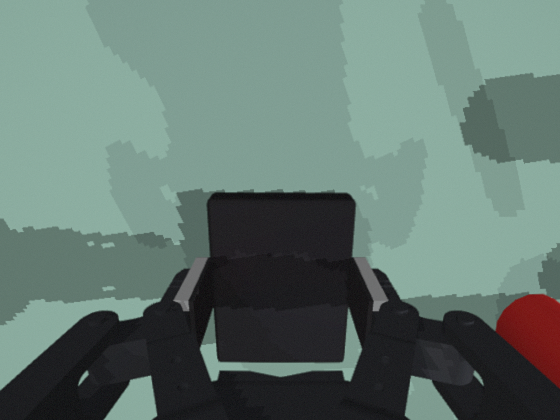

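View pics/s7.png

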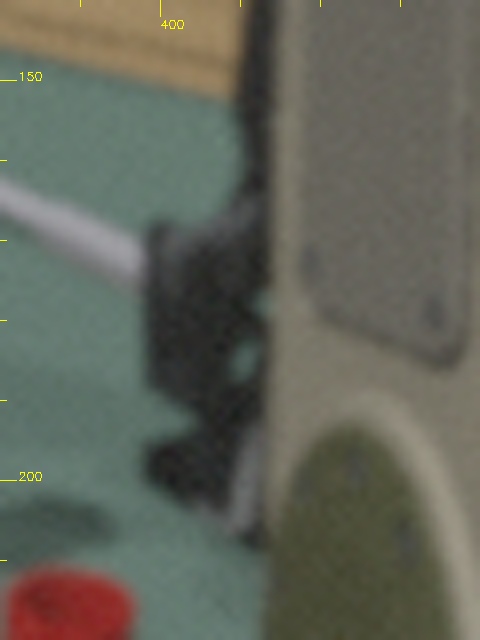

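Request:
{"method": "send_rows", "body": {
  "plan": [
    [-10,0,0,0,0,0],
    [-30,0,0,0,0,0],
    [-60,0,0,0,0,0],
    [-90,15,0,0,0,0],
    [-100,50,2,0,0,0],
    [-100,95,4,0,0,0],
    [-100,140,6,0,0,0],
    [-100,190,8,0,0,0],
    [-100,240,10,0,0,0],
    [-100,290,12,0,0,0]
  ]
}}

```text
clock: 11.0
tcp_pos: [0.5018, -0.0184, 0.0709]
orientation: [0.694, 0.137, 0.694, -0.137]
wrist_force: [1.9, -1.3, -0.1]
finger_gap: 0.0588
```

Request:
{"method": "send_rows", "body": {
  "plan": [
    [0,50,2,0,0,0],
    [0,95,4,0,0,0],
    [0,140,6,0,0,0],
    [0,180,8,0,0,0],
    [0,210,10,0,0,0],
    [0,230,11,0,0,0],
    [0,240,11,0,0,0],
    [0,247,11,0,0,0],
    [0,247,11,0,0,0],
    [0,247,11,0,0,0]
  ]
}}

```text
clock: 12.25
tcp_pos: [0.6048, 0.2038, 0.0704]
orientation: [0.694, 0.137, 0.694, -0.137]
wrist_force: [-0.3, -0.6, -0.5]
finger_gap: 0.0589
```

```bash
python3 - <<'E'
from h import *
s=get_state();M,_=jaw(s);print(s["tcp_pos"],s["wrist_force"],s["finger_gap"])
d=cam("wrist");cv2.imwrite("pics/w7.png",d["frame"])
d=cam("side");crop(d,"s8.png",130,150,200,150,4)
plan([.6057,.2048,.02],67.7)
E
```

```text
[0.60481883 0.20375022 0.0704292 ] [-0.3093502  -0.57698917 -0.54296304] 0.05891753767431769
opt shift [50.5  1.3  0.4] turn [-0. -0.  0.] q6 0.59 q1 0.2 q1tgt 0.33
opt shift [50.5  1.3  0.4] turn [180.   0.   0.] q6 0.59 q1 0.2 q1tgt 0.33
```

View pics/w7.png

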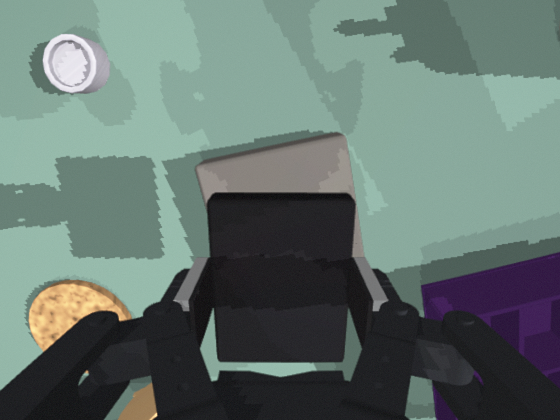

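View pics/s8.png

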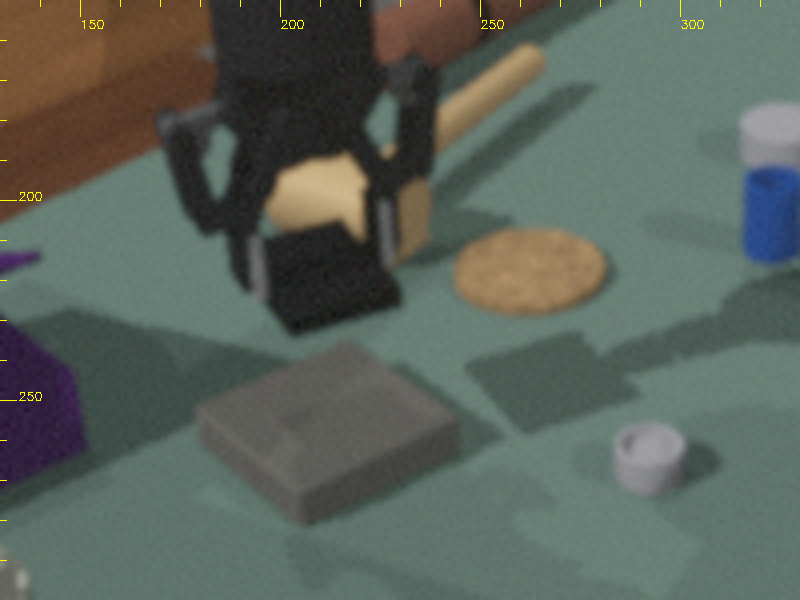

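```bash
python3 - <<'E'
from h import *
d=cam("wrist")
c=np.array([.6057,.2048,.025]);a=np.radians(79.8);y=np.array([np.cos(a),np.sin(a),0]);x=np.array([y[1],-y[0],0])
print(w2p(d,[c+sx*.05*x+sy*.05*y for sx in(-1,1) for sy in (-1,1)]).round())
print(p2w(d,[(197,167),(345,134)],.025), [c-.05*x-.05*y,c-.05*x+.05*y])
for n,uv,z in[("anvil",(72,62),.02),]:print(n,p2w(d,uv,z))
E
```

```text
[[190. 159.]
 [345. 126.]
 [230. 294.]
 [368. 268.]]
[[0.55364843 0.16623024 0.025     ]
 [0.5700416  0.26092492 0.025     ]] [array([0.54763598, 0.16444446, 0.025     ]), array([0.56534446, 0.26286402, 0.025     ])]
anvil [[0.46364534 0.12089118 0.02      ]]
```

Request:
{"method": "send_rows", "body": {
  "plan": [
    [15,2,1,0,0,0],
    [35,2.4,1.4,0,0,0],
    [50,2.4,1.4,0,0,0],
    [60,2.4,1.4,0,0,0],
    [66,2.4,1.4,0,0,0],
    [69,2.4,1.4,0,0,0],
    [71,2.4,1.4,0,0,0],
    [73,2.4,1.4,0,0,0],
    [74,2.4,1.4,0,0,0],
    [74,2.4,1.4,0,0,0]
  ]
}}

```text
clock: 13.65
tcp_pos: [0.6073, 0.2061, -0.0036]
orientation: [0.694, 0.137, 0.694, -0.137]
wrist_force: [-0.1, 0.1, -0.7]
finger_gap: 0.0588
```

```bash
python3 - <<'E'
from h import *
s=get_state();M,_=jaw(s);print(s["tcp_pos"],s["wrist_force"],s["finger_gap"])
d=cam("side");crop(d,"s9.png",150,170,150,120,5)
E
```

```text
[ 0.60729758  0.20608763 -0.00356254] [-0.08283679  0.06888201 -0.66151996] 0.05882642457379926
```

View pics/s9.png

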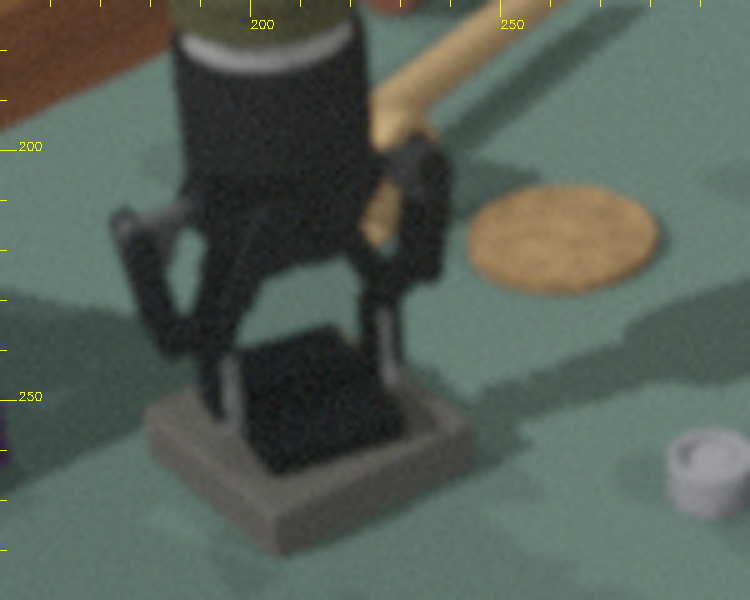

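Request:
{"method": "send_rows", "body": {
  "plan": [
    [0.8,0,0,0,0,0],
    [0.8,0,0,0,0,0],
    [0.8,0,0,0,0,0],
    [0.8,0,0,0,0,0],
    [0.8,0,0,0,0,0],
    [0,0,0,0,0,0],
    [-10,0,0,0,0,0],
    [-30,0,0,0,0,0],
    [-60,0,0,0,0,0],
    [-90,0,0,0,0,0]
  ],
  "claw": 76
}}

```text
clock: 14.95
tcp_pos: [0.6073, 0.2061, 0.0879]
orientation: [0.694, 0.137, 0.694, -0.137]
wrist_force: [-0.7, -0.4, -0.9]
finger_gap: 0.076
```

```bash
python3 - <<'E'
from h import *
s=get_state();M,_=jaw(s);print(s["tcp_pos"],s["wrist_force"],s["finger_gap"])
d=cam("wrist");cv2.imwrite("pics/w8.png",d["frame"])
plan([.6095,-.2115,.09],70)
E
```

```text
[0.60731769 0.2061205  0.08792934] [-0.70804452 -0.42084758 -0.88787948] 0.07595766794642834
opt shift [   2.2 -387.1  158.3] turn [-2.3  0.3 -0.2] q6 0.59 q1 0.2 q1tgt -0.33
opt shift [   2.2 -387.1  158.3] turn [177.7  -0.3  -0.5] q6 0.59 q1 0.2 q1tgt -0.33
```

View pics/w8.png

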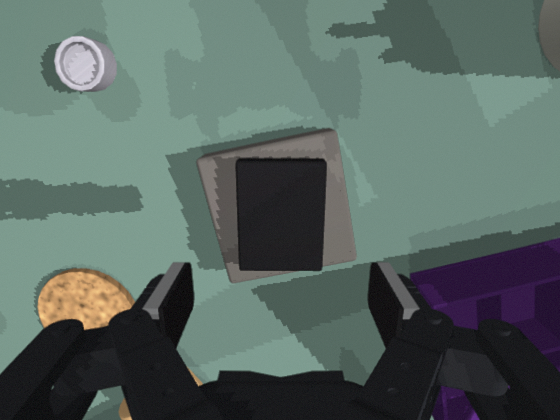

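```bash
python3 - <<'E'
from h import *
d=cam("wrist")
p=p2w(d,[(237,159),(326,159),(323,270),(239,269)],.039).mean(0); s=p2w(d,[(198,158),(334,129),(356,260),(233,282)],.025).mean(0)
print(p,s,(p-s)*1000)
print("anvil",p2w(d,(82,62),.02),"coaster",p2w(d,(86,308),.008))
E
```

```text
[0.6135038  0.20528559 0.039     ] [0.6135249  0.20467077 0.025     ] [-0.02110264  0.6148146  14.        ]
anvil [[0.46532129 0.11989869 0.02      ]] coaster [[0.63694164 0.00925413 0.008     ]]
```

Request:
{"method": "send_rows", "body": {
  "plan": [
    [0,-30,12,0,0,0],
    [0,-70,28,0,0,0],
    [0,-115,46,0,0,0],
    [0,-165,67,0,0,0],
    [0,-215,88,0,0,0],
    [0,-265,108,0,0,0],
    [0,-310,127,0,0,0],
    [0,-350,143,0,0,0],
    [0,-375,153,0,0,0],
    [0,-386,158,0,0,0]
  ],
  "claw": 76
}}

```text
clock: 16.3
tcp_pos: [0.6067, -0.2125, 0.086]
orientation: [0.693, 0.137, 0.694, -0.137]
wrist_force: [0.8, 0.2, -0.4]
finger_gap: 0.0759
```

```bash
python3 - <<'E'
from h import *
s=get_state();M,_=jaw(s);print(s["tcp_pos"],M.round(4))
d=cam("wrist");cv2.imwrite("pics/w9.png",d["frame"])
a=np.linspace(0,2*np.pi,9)[:-1]
print(w2p(d,[[.6095,-.2113,.025]]))
E
```

```text
[ 0.60666474 -0.21250481  0.0859582 ] [[-4.000e-04  3.810e-01  9.246e-01]
 [ 2.000e-04  9.246e-01 -3.810e-01]
 [-1.000e+00  0.000e+00 -4.000e-04]]
[[284.500995  211.8609374]]
```

View pics/w9.png

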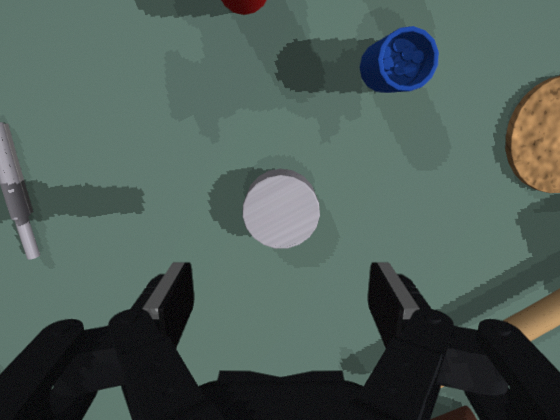

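Request:
{"method": "send_rows", "body": {
  "plan": [
    [15,0.7,1.7,0,0,0],
    [35,0.7,1.7,0,0,0],
    [55,0.7,1.7,0,0,0],
    [70,0.7,1.7,0,0,0],
    [80,0.7,1.7,0,0,0],
    [90,0.7,1.7,0,0,0],
    [98,0.7,1.7,0,0,0],
    [104,0.7,1.7,0,0,0],
    [107,0.7,1.7,0,0,0],
    [107,0.7,1.7,0,0,0]
  ]
}}

```text
clock: 17.6
tcp_pos: [0.6089, -0.2111, -0.0206]
orientation: [0.694, 0.137, 0.694, -0.137]
wrist_force: [0.2, 0.2, 1.1]
finger_gap: 0.0762
```

```bash
python3 - <<'E'
from h import *
s=get_state();M,_=jaw(s);print(s["tcp_pos"],s["wrist_force"])
d=cam("wrist");cv2.imwrite("pics/w10.png",d["frame"])
d=cam("side");crop(d,"s10.png",270,130,120,90,6)
E
```

```text
[ 0.60888771 -0.21107893 -0.02064639] [0.15488791 0.15262609 1.08385208]
```

View pics/w10.png

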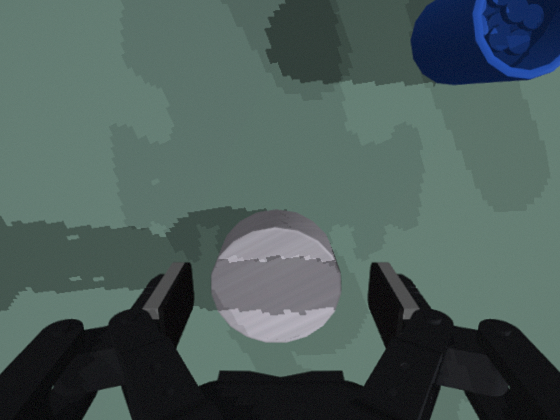

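View pics/s10.png

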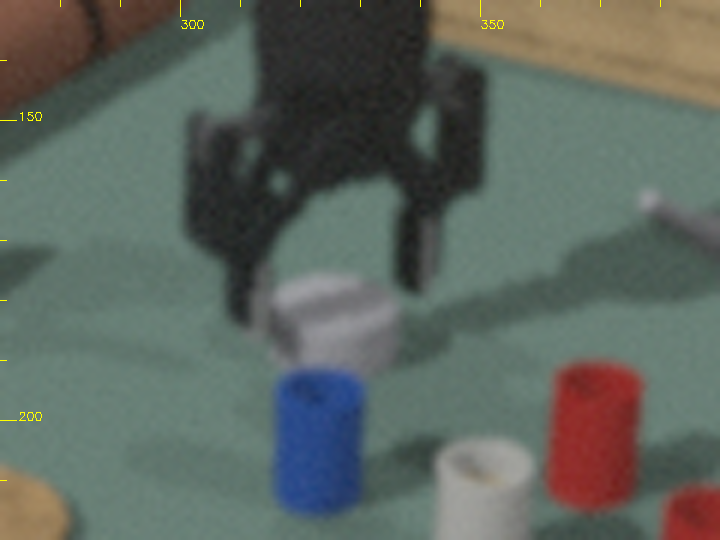

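Request:
{"method": "send_rows", "body": {
  "plan": [
    [1,0,0,0,0,0],
    [2,0,0,0,0,0],
    [3,0,0,0,0,0],
    [3,0,0,0,0,0],
    [3,0,0,0,0,0],
    [3,0,0,0,0,0],
    [3,0,0,0,0,0],
    [3,0,0,0,0,0],
    [3,0,0,0,0,0],
    [3,0,0,0,0,0]
  ],
  "claw": 45,
  "newtons": 70
}}

```text
clock: 18.95
tcp_pos: [0.6093, -0.212, -0.0206]
orientation: [0.695, 0.136, 0.693, -0.138]
wrist_force: [-6.5, 0.8, 15.5]
finger_gap: 0.053
```

Request:
{"method": "send_rows", "body": {
  "plan": [
    [0,0,0,0,0,0],
    [0,0,0,0,0,0],
    [0,0,0,0,0,0],
    [-5,0,0,0,0,0],
    [-15,0,0,0,0,0],
    [-35,0,0,0,0,0],
    [-60,0,0,0,0,0],
    [-85,0,0,0,0,0],
    [-105,0,0,0,0,0],
    [-110,0,0,0,0,0]
  ]
}}

```text
clock: 20.2
tcp_pos: [0.6097, -0.2112, 0.0877]
orientation: [0.695, 0.136, 0.693, -0.137]
wrist_force: [-0.5, -0.4, -3.6]
finger_gap: 0.0531
```

```bash
python3 - <<'E'
from h import *
s=get_state();M,_=jaw(s);print(s["tcp_pos"],s["wrist_force"],s["finger_gap"])
d=cam("wrist");cv2.imwrite("pics/w11.png",d["frame"])
plan([.6073,.2055,.087],67.7)
E
```

```text
[ 0.60974402 -0.21123367  0.08770009] [-0.45427722 -0.36936374 -3.61093042] 0.053085283179340574
opt shift [ 1.000e-01  3.847e+02 -1.600e+02] turn [0.  0.1 0. ] q6 -0.07 q1 -0.46 q1tgt 0.33
opt shift [ 1.000e-01  3.847e+02 -1.600e+02] turn [-1.8e+02 -0.0e+00  1.0e-01] q6 -0.07 q1 -0.46 q1tgt 0.33
```

View pics/w11.png

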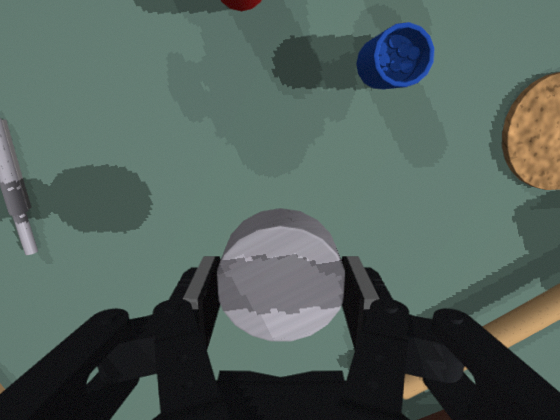

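```bash
python3 - <<'E'
from h import *
s=get_state();M,_=jaw(s)
d=cam("wrist")
def tl(uv,h): 
    P=p2w(d,uv,s["tcp_pos"][2]+h); return ((P-s["tcp_pos"])@M*1000).round(1)
pad=tl([(208,194),(356,194),(344,361),(218,361)],.0432); print(pad,pad.mean(0))
b=tl([(219,283),(344,283),(281,226),(281,341)],.0456); print(b,b[:2].mean(0),b[2:].mean(0))
E
```

```text
[[-43.3 -28.9 -39.1]
 [-43.3  28.8 -39.1]
 [-43.1  28.9  41.2]
 [-43.1 -29.7  41.2]] [-43.2    -0.225   1.05 ]
[[-45.6 -26.3  -1.4]
 [-45.6  25.8  -1.4]
 [-45.6  -0.4 -26.7]
 [-45.6  -0.4  27.8]] [-45.6   -0.25  -1.4 ] [-45.6   -0.4    0.55]
```

Request:
{"method": "send_rows", "body": {
  "plan": [
    [0,25,-10,0,0,0],
    [0,65,-27,0,0,0],
    [0,110,-46,0,0,0],
    [0,160,-67,0,0,0],
    [0,210,-87,0,0,0],
    [0,260,-108,0,0,0],
    [0,305,-127,0,0,0],
    [0,345,-143,0,0,0],
    [0,372,-155,0,0,0],
    [0,385,-160,0,0,0]
  ]
}}

```text
clock: 21.55
tcp_pos: [0.6056, 0.2074, 0.0848]
orientation: [0.693, 0.136, 0.695, -0.136]
wrist_force: [0.4, -0.3, -4.1]
finger_gap: 0.0531
```

Request:
{"method": "send_rows", "body": {
  "plan": [
    [0,0,0,0,0,0],
    [10,0,0,0,0,0],
    [25,0,0,0,0,0],
    [40,0,0,0,0,0],
    [50,0,0,0,0,0],
    [58,0,0,0,0,0],
    [62,0,0,0,0,0],
    [64,0,0,0,0,0],
    [65,0,0,0,0,0],
    [65,0,0,0,0,0]
  ]
}}

```text
clock: 22.8
tcp_pos: [0.6071, 0.206, 0.0217]
orientation: [0.694, 0.137, 0.694, -0.137]
wrist_force: [0.4, 0.4, -3.9]
finger_gap: 0.0527
```

```bash
python3 - <<'E'
from h import *
s=get_state();M,_=jaw(s);print(s["tcp_pos"],s["wrist_force"],s["finger_gap"])
plan([.6073,.2061,.019],67.7)
d=cam("wrist");cv2.imwrite("pics/w12.png",d["frame"])
d=cam("side");crop(d,"s11.png",150,170,150,120,5)
E
```

```text
[0.60710394 0.20603268 0.02169195] [ 0.40293386  0.42616957 -3.86813413] 0.0527119498439429
opt shift [2.7 0.1 0.2] turn [ 0.  0. -0.] q6 0.59 q1 0.2 q1tgt 0.33
opt shift [2.7 0.1 0.2] turn [-1.8e+02  0.0e+00  1.0e-01] q6 0.59 q1 0.2 q1tgt 0.33
```

View pics/w12.png

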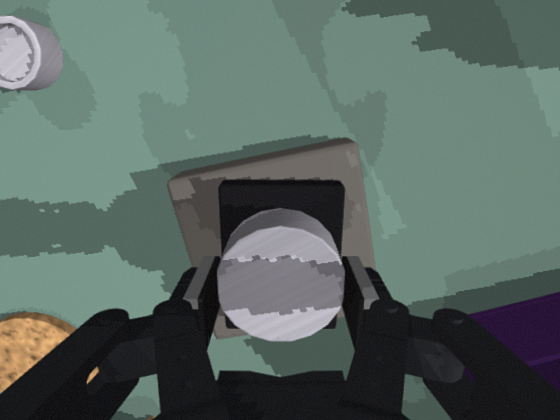

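View pics/s11.png

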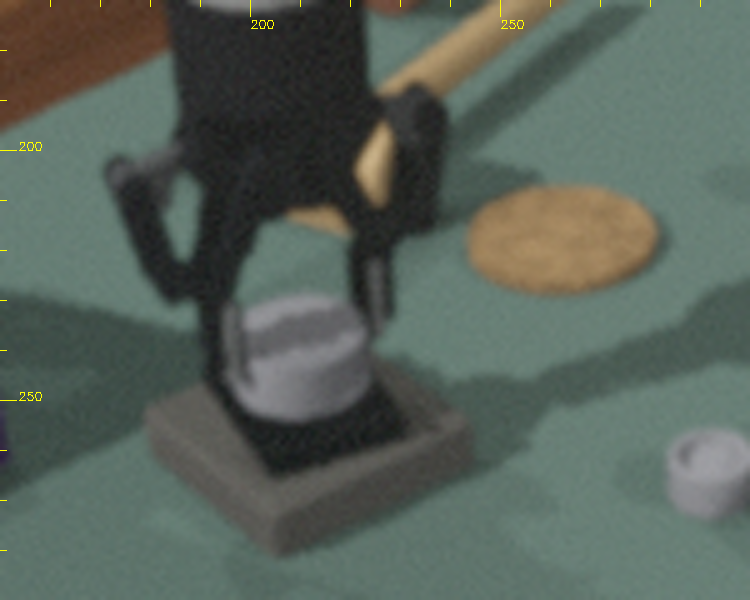

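Request:
{"method": "send_rows", "body": {
  "plan": [
    [0.5,0,0,0,0,0],
    [1,0,0,0,0,0],
    [1.5,0,0,0,0,0],
    [2,0,0,0,0,0],
    [2.5,0,0,0,0,0],
    [2.5,0,0,0,0,0],
    [2.5,0,0,0,0,0],
    [2.5,0,0,0,0,0],
    [2.5,0,0,0,0,0],
    [2.5,0,0,0,0,0]
  ]
}}

```text
clock: 24.15
tcp_pos: [0.6068, 0.2059, 0.0188]
orientation: [0.694, 0.137, 0.694, -0.137]
wrist_force: [-0.2, -0.7, -4.4]
finger_gap: 0.053
```

Request:
{"method": "send_rows", "body": {
  "plan": [
    [0.5,0,0,0,0,0],
    [1,0,0,0,0,0],
    [1.5,0,0,0,0,0],
    [1.5,0,0,0,0,0],
    [1.5,0,0,0,0,0],
    [1.5,0,0,0,0,0],
    [1.5,0,0,0,0,0],
    [1.5,0,0,0,0,0],
    [1.5,0,0,0,0,0],
    [1.5,0,0,0,0,0]
  ]
}}

```text
clock: 25.4
tcp_pos: [0.607, 0.206, 0.0185]
orientation: [0.694, 0.137, 0.693, -0.137]
wrist_force: [-4.1, 0.1, 5.4]
finger_gap: 0.0529
```

Contact reached (weight supported). I'll release and rise.

Request:
{"method": "send_rows", "body": {
  "plan": [
    [0,0,0,0,0,0],
    [0,0,0,0,0,0],
    [0,0,0,0,0,0],
    [0,0,0,0,0,0],
    [0,0,0,0,0,0],
    [-5,0,0,0,0,0],
    [-15,0,0,0,0,0],
    [-30,0,0,0,0,0],
    [-55,0,0,0,0,0],
    [-80,0,0,0,0,0]
  ],
  "claw": 76
}}

```text
clock: 26.65
tcp_pos: [0.6071, 0.206, 0.0993]
orientation: [0.694, 0.137, 0.693, -0.137]
wrist_force: [0.2, 1.3, 0.4]
finger_gap: 0.0757
```

```bash
python3 - <<'E'
from h import *
s=get_state();M,_=jaw(s);print(s["tcp_pos"],s["wrist_force"],s["finger_gap"])
d=cam("wrist");cv2.imwrite("pics/w13.png",d["frame"])
plan([.464,.12,.1],67.7)
E
```

```text
[0.60712834 0.20600645 0.09933989] [0.15831036 1.28314794 0.3579833 ] 0.07574646853014448
opt shift [   2.3 -135.1 -101.6] turn [ 0.   0.3 -0.2] q6 0.59 q1 0.2 q1tgt 0.25
opt shift [   2.3 -135.1 -101.6] turn [-180.     0.3    0.5] q6 0.59 q1 0.2 q1tgt 0.25
```

View pics/w13.png

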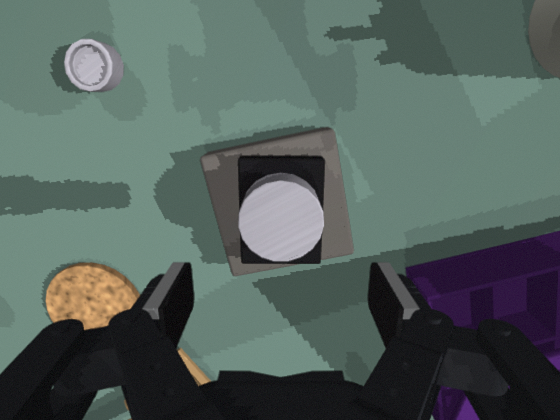

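Request:
{"method": "send_rows", "body": {
  "plan": [
    [0,-15,-12,0,0,0],
    [0,-35,-27,0,0,0],
    [0,-60,-45,0,0,0],
    [0,-85,-64,0,0,0],
    [0,-108,-81,0,0,0],
    [0,-125,-94,0,0,0],
    [0,-133,-100,0,0,0],
    [0,-135,-101.6,0,0,0],
    [0,-135,-101.6,0,0,0],
    [0,-135,-101.6,0,0,0]
  ],
  "claw": 60
}}

```text
clock: 27.95
tcp_pos: [0.4624, 0.1198, 0.0974]
orientation: [0.694, 0.137, 0.694, -0.137]
wrist_force: [0.1, -1.0, -0.6]
finger_gap: 0.0597
```

```bash
python3 - <<'E'
from h import *
s=get_state();M,_=jaw(s);print(s["tcp_pos"],s["finger_gap"])
d=cam("wrist");cv2.imwrite("pics/w14.png",d["frame"])
E
```

```text
[0.46235418 0.11980616 0.09738438] 0.05973933638605127
```

View pics/w14.png

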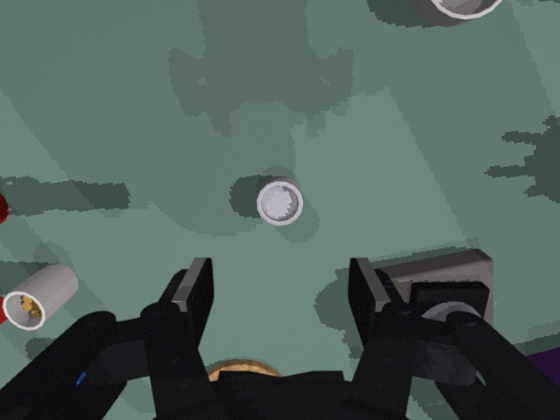

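```bash
python3 - <<'E'
from h import *
s=get_state();M,_=jaw(s)
d=cam("wrist")
P=p2w(d,(279.5,203),.02)[0]; print(P,(M.T@(P-s["tcp_pos"])*1000).round(1))
P=p2w(d,(279.5,203),.02)[0]
E
```

```text
[0.46216245 0.11833842 0.02      ] [77.3 -1.4  0.5]
```

Request:
{"method": "send_rows", "body": {
  "plan": [
    [20,-1.4,0.5,0,0,0],
    [40,-1.4,0.5,0,0,0],
    [60,-1.4,0.5,0,0,0],
    [78,-1.4,0.5,0,0,0],
    [92,-1.4,0.5,0,0,0],
    [103,-1.4,0.5,0,0,0],
    [111,-1.4,0.5,0,0,0],
    [117,-1.4,0.5,0,0,0],
    [119,-1.4,0.5,0,0,0],
    [120,-1.4,0.5,0,0,0]
  ]
}}

```text
clock: 29.3
tcp_pos: [0.4618, 0.1181, -0.0225]
orientation: [0.694, 0.137, 0.694, -0.137]
wrist_force: [-0.2, -0.0, -0.3]
finger_gap: 0.0601
```

Request:
{"method": "send_rows", "body": {
  "plan": [
    [0,0,0,0,0,0],
    [0,0,0,0,0,0],
    [0,0,0,0,0,0],
    [0,0,0,0,0,0],
    [0,0,0,0,0,0],
    [0,0,0,0,0,0],
    [0,0,0,0,0,0],
    [0,0,0,0,0,0],
    [0,0,0,0,0,0],
    [0,0,0,0,0,0]
  ],
  "claw": 25,
  "newtons": 40
}}

```text
clock: 30.55
tcp_pos: [0.4619, 0.1181, -0.022]
orientation: [0.694, 0.137, 0.693, -0.137]
wrist_force: [-1.8, 0.9, 5.8]
finger_gap: 0.0343
```

```bash
python3 - <<'E'
from h import *
s=get_state();M,_=jaw(s);print(s["tcp_pos"],s["wrist_force"],s["finger_gap"])
d=cam("wrist");cv2.imwrite("pics/w15.png",d["frame"])
d=cam("side");crop(d,"s12.png",240,190,120,90,6)
plan([.6072,.2060,.0973],67.7)
E
```

```text
[ 0.46194289  0.11814523 -0.02203956] [-1.82948635  0.87028344  5.81364109] 0.03430163302258417
opt shift [-119.2  136.4  101.2] turn [ 0.  0. -0.] q6 0.47 q1 0.08 q1tgt 0.33
opt shift [-119.2  136.4  101.2] turn [-1.8e+02  0.0e+00  1.0e-01] q6 0.47 q1 0.08 q1tgt 0.33
```

View pics/w15.png

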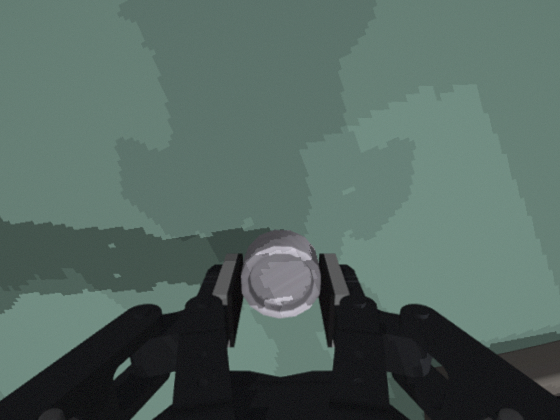

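View pics/s12.png

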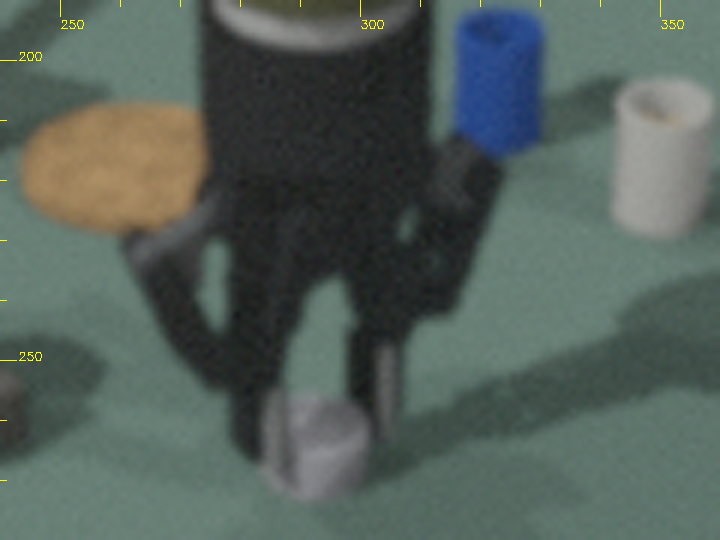

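Request:
{"method": "send_rows", "body": {
  "plan": [
    [-10,0,0,0,0,0],
    [-35,0,0,0,0,0],
    [-70,5,4,0,0,0],
    [-95,25,18,0,0,0],
    [-100,55,40,0,0,0],
    [-100,85,63,0,0,0],
    [-100,110,82,0,0,0],
    [-100,128,95,0,0,0],
    [-100,136.4,101.2,0,0,0],
    [-100,136.4,101.2,0,0,0]
  ]
}}

```text
clock: 31.9
tcp_pos: [0.6068, 0.2059, 0.0771]
orientation: [0.694, 0.136, 0.694, -0.137]
wrist_force: [-0.3, -0.2, -0.9]
finger_gap: 0.0339
```

Request:
{"method": "send_rows", "body": {
  "plan": [
    [0,0,0,0,0,0],
    [5,0,0,0,0,0],
    [12,0,0,0,0,0],
    [20,0,0,0,0,0],
    [27,0,0,0,0,0],
    [30,0,0,0,0,0],
    [32,0,0,0,0,0],
    [32,0,0,0,0,0],
    [32,0,0,0,0,0],
    [32,0,0,0,0,0]
  ]
}}

```text
clock: 33.15
tcp_pos: [0.6071, 0.2059, 0.0456]
orientation: [0.694, 0.137, 0.694, -0.137]
wrist_force: [0.6, 0.6, -1.4]
finger_gap: 0.0337
```

```bash
python3 - <<'E'
from h import *
s=get_state();M,_=jaw(s);print(s["tcp_pos"],s["wrist_force"],s["finger_gap"])
d=cam("wrist");cv2.imwrite("pics/w16.png",d["frame"])
d=cam("side");crop(d,"s13.png",150,170,150,120,5)
plan([.6072,.2060,.0425],67.7)
E
```

```text
[0.60713866 0.20594226 0.04561314] [ 0.60578543  0.55999259 -1.42854228] 0.03368929081714423
opt shift [3.  0.1 0.1] turn [ 0.  0. -0.] q6 0.59 q1 0.2 q1tgt 0.33
opt shift [3.  0.1 0.1] turn [-180.    0.    0.] q6 0.59 q1 0.2 q1tgt 0.33
```

View pics/w16.png

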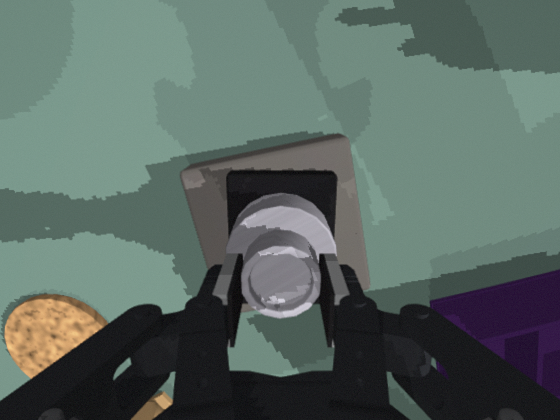

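View pics/s13.png

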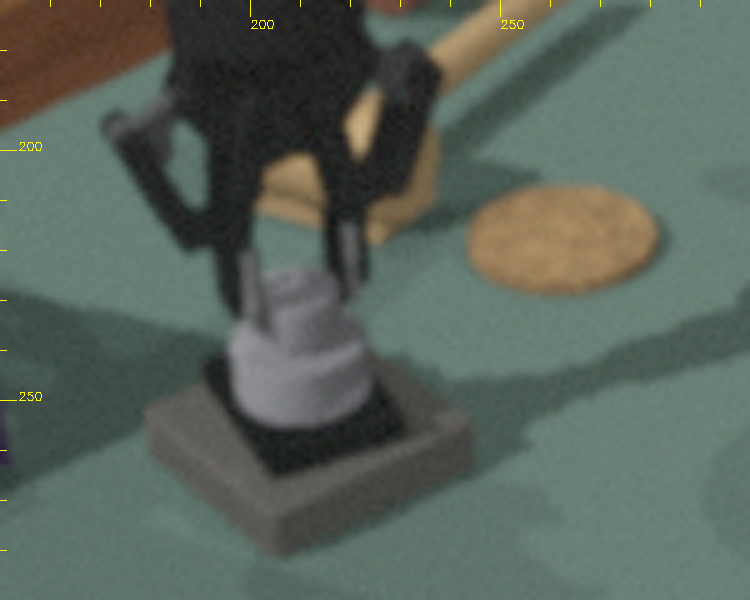

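Request:
{"method": "send_rows", "body": {
  "plan": [
    [0.5,0,0,0,0,0],
    [1,0,0,0,0,0],
    [1.5,0,0,0,0,0],
    [2,0,0,0,0,0],
    [2.5,0,0,0,0,0],
    [3,0,0,0,0,0],
    [3.5,0,0,0,0,0],
    [3.5,0,0,0,0,0],
    [3.5,0,0,0,0,0],
    [3.5,0,0,0,0,0]
  ]
}}

```text
clock: 34.5
tcp_pos: [0.607, 0.2059, 0.0421]
orientation: [0.694, 0.137, 0.694, -0.137]
wrist_force: [-1.1, 0.3, 1.7]
finger_gap: 0.0335
```

Light contact. I'll release.

Request:
{"method": "send_rows", "body": {
  "plan": [
    [0.3,0,0,0,0,0],
    [0,0,0,0,0,0],
    [0,0,0,0,0,0],
    [0,0,0,0,0,0],
    [0,0,0,0,0,0],
    [-3,0,0,0,0,0],
    [-10,0,0,0,0,0],
    [-25,0,0,0,0,0],
    [-45,0,0,0,0,0],
    [-65,0,0,0,0,0]
  ],
  "claw": 60
}}

```text
clock: 35.75
tcp_pos: [0.6073, 0.206, 0.1087]
orientation: [0.694, 0.137, 0.693, -0.137]
wrist_force: [-0.2, -0.1, 0.2]
finger_gap: 0.0601
```

```bash
python3 - <<'E'
from h import *
s=get_state();M,_=jaw(s);print(s["tcp_pos"],s["wrist_force"],s["finger_gap"])
d=cam("wrist");crop(d,"w17.png",180,100,200,190,3)
d=cam("side");crop(d,"s14.png",150,170,150,120,5)
plan([.362,.290,.1073],67.7)
E
```

```text
[0.60731301 0.20595648 0.10873613] [-0.20430845 -0.11740683  0.21192948] 0.06007226900270769
opt shift [   2.   -16.4 -260.4] turn [ 0.   0.3 -0.2] q6 0.59 q1 0.2 q1tgt 0.68
opt shift [   2.   -16.4 -260.4] turn [-180.     0.3    0.5] q6 0.59 q1 0.2 q1tgt 0.68
```

View pics/w17.png

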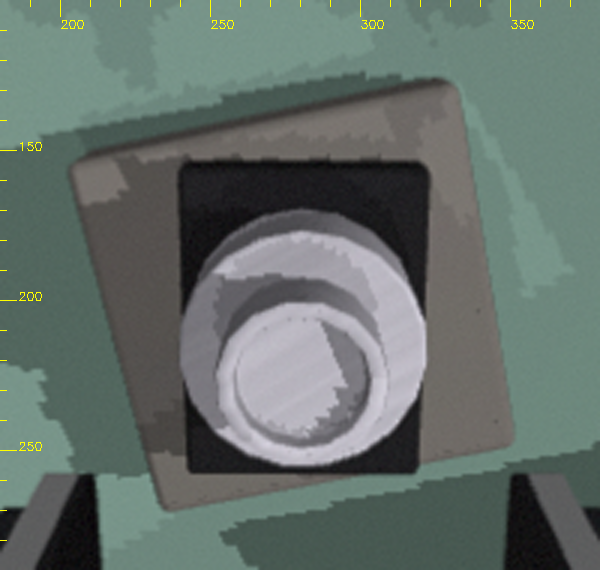

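View pics/s14.png

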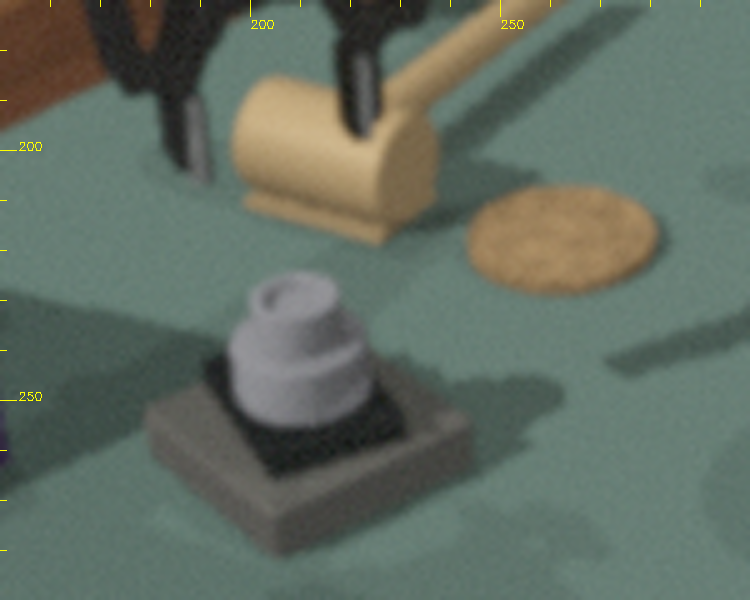

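```bash
python3 - <<'E'
from h import *
d=cam("wrist")
b=p2w(d,(281,216.2),.064)[0];a=p2w(d,(280.7,226.2),.084)[0];p=p2w(d,[(239.5,154),(323,154),(320,257.5),(242,257)],.039).mean(0)
print(p,b,a)
E
```

```text
[0.61201363 0.20530924 0.039     ] [0.60985773 0.20594017 0.064     ] [0.6093742  0.20583024 0.084     ]
```

Request:
{"method": "send_rows", "body": {
  "plan": [
    [0,-2,-30,0,0,0],
    [0,-5,-70,0,0,0],
    [0,-8,-115,0,0,0],
    [0,-11,-160,0,0,0],
    [0,-13,-200,0,0,0],
    [0,-15,-230,0,0,0],
    [0,-16,-250,0,0,0],
    [0,-16.4,-260,0,0,0],
    [0,-16.4,-260,0,0,0],
    [0,-16.4,-260,0,0,0]
  ],
  "claw": 80
}}

```text
clock: 37.15
tcp_pos: [0.3611, 0.2893, 0.1069]
orientation: [0.694, 0.137, 0.693, -0.137]
wrist_force: [-0.1, 0.1, 0.0]
finger_gap: 0.0802
```

```bash
python3 - <<'E'
from h import *
s=get_state();M,_=jaw(s);print(s["tcp_pos"],s["joint_pos"].round(2),s["finger_gap"])
d=cam("wrist");cv2.imwrite("pics/w18.png",d["frame"])
E
```

```text
[0.36113264 0.28930372 0.10685825] [ 0.5   0.15 -0.4   1.02 -0.    0.89] 0.08016533195189769
```

View pics/w18.png

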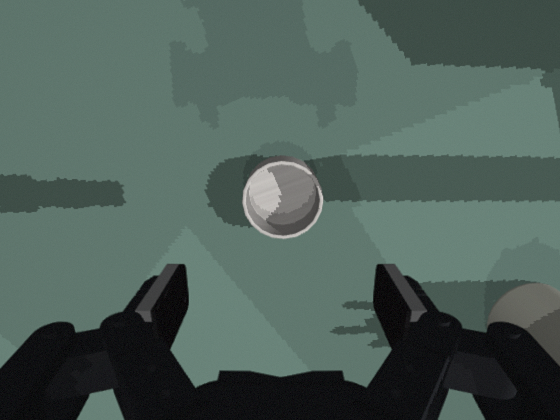

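```bash
python3 - <<'E'
from h import *
s=get_state();M,_=jaw(s)
d=cam("wrist")
P=p2w(d,(283,199.8),.028)[0]; print(P,(M.T@(P-s["tcp_pos"])*1000).round(1))
E
```

```text
[0.36019207 0.29102242 0.028     ] [78.8  1.3 -1.6]
```

Request:
{"method": "send_rows", "body": {
  "plan": [
    [20,1.3,-1.6,0,0,0],
    [42,1.3,-1.6,0,0,0],
    [64,1.3,-1.6,0,0,0],
    [84,1.3,-1.6,0,0,0],
    [100,1.3,-1.6,0,0,0],
    [112,1.3,-1.6,0,0,0],
    [120,1.3,-1.6,0,0,0],
    [126,1.3,-1.6,0,0,0],
    [130,1.3,-1.6,0,0,0],
    [131,1.3,-1.6,0,0,0]
  ]
}}

```text
clock: 38.5
tcp_pos: [0.3592, 0.2912, -0.0242]
orientation: [0.694, 0.137, 0.694, -0.137]
wrist_force: [0.1, 0.5, -0.8]
finger_gap: 0.0796
```

Request:
{"method": "send_rows", "body": {
  "plan": [
    [0,0,0,0,0,0],
    [0,0,0,0,0,0],
    [0,0,0,0,0,0],
    [0,0,0,0,0,0],
    [0,0,0,0,0,0],
    [0,0,0,0,0,0],
    [0,0,0,0,0,0],
    [0,0,0,0,0,0],
    [0,0,0,0,0,0],
    [0,0,0,0,0,0]
  ],
  "claw": 52,
  "newtons": 30
}}

```text
clock: 39.75
tcp_pos: [0.3594, 0.2913, -0.0236]
orientation: [0.694, 0.137, 0.694, -0.136]
wrist_force: [-1.8, -0.5, 5.8]
finger_gap: 0.06
```

```bash
python3 - <<'E'
from h import *
s=get_state();M,_=jaw(s);print(s["tcp_pos"],s["wrist_force"],s["finger_gap"])
d=cam("wrist");cv2.imwrite("pics/w19.png",d["frame"])
plan([.6385,.0085,-.025],67.7)
E
```

```text
[ 0.35940318  0.29133586 -0.0235892 ] [-1.84141566 -0.48724245  5.830369  ] 0.059954206698962294
opt shift [   1.5 -155.9  365.5] turn [ 0.  0. -0.] q6 0.9 q1 0.51 q1tgt 0.01
opt shift [   1.5 -155.9  365.5] turn [-1.8e+02  1.0e-01  0.0e+00] q6 0.9 q1 0.51 q1tgt 0.01
```

View pics/w19.png

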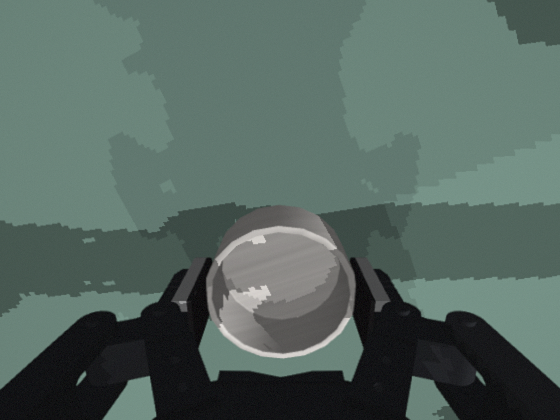

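Request:
{"method": "send_rows", "body": {
  "plan": [
    [-10,0,0,0,0,0],
    [-35,0,0,0,0,0],
    [-75,0,0,0,0,0],
    [-100,-10,23,0,0,0],
    [-105,-27,63,0,0,0],
    [-105,-46,108,0,0,0],
    [-105,-65,153,0,0,0],
    [-105,-84,198,0,0,0],
    [-105,-103,243,0,0,0],
    [-105,-122,288,0,0,0]
  ]
}}

```text
clock: 41.05
tcp_pos: [0.5804, 0.0677, 0.0813]
orientation: [0.694, 0.137, 0.694, -0.137]
wrist_force: [0.6, 1.3, -0.6]
finger_gap: 0.0597
```

Request:
{"method": "send_rows", "body": {
  "plan": [
    [0,-16,35,0,0,0],
    [0,-27,62,0,0,0],
    [0,-33,75,0,0,0],
    [0,-34,77,0,0,0],
    [0,-34,77,0,0,0],
    [0,-34,77,0,0,0],
    [0,-34,77,0,0,0],
    [0,-34,77,0,0,0],
    [0,-34,77,0,0,0],
    [0,-34,77,0,0,0]
  ]
}}

```text
clock: 42.3
tcp_pos: [0.6377, 0.0084, 0.0809]
orientation: [0.694, 0.137, 0.694, -0.137]
wrist_force: [-0.2, -0.5, -0.6]
finger_gap: 0.0598
```

```bash
python3 - <<'E'
from h import *
s=get_state();M,_=jaw(s);print(s["tcp_pos"],s["wrist_force"],s["finger_gap"])
d=cam("wrist");cv2.imwrite("pics/w20.png",d["frame"])
d=cam("side");crop(d,"s15.png",190,150,150,120,5)
d=cam("top");cv2.imwrite("pics/t1.png",d["frame"])
E
```

```text
[0.63772939 0.00838113 0.08087764] [-0.23563515 -0.53966836 -0.59937356] 0.059805935967085895
```

View pics/w20.png

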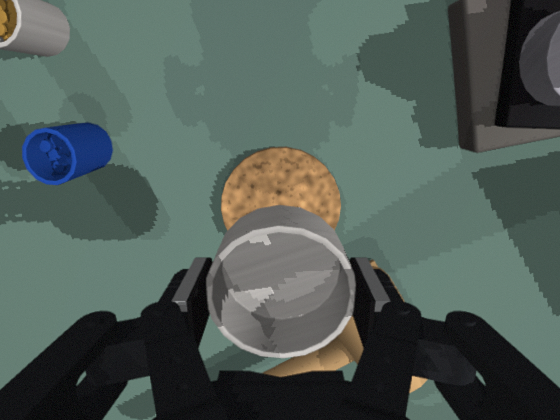

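View pics/s15.png

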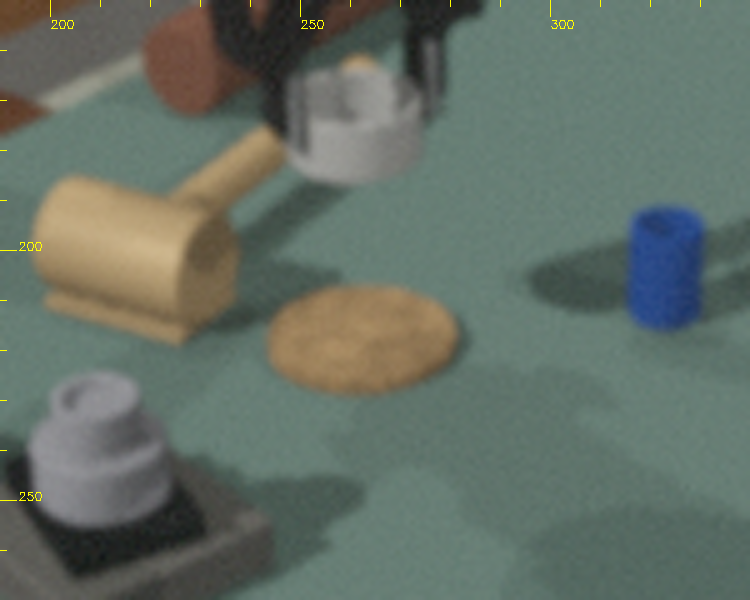

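```bash
python3 - <<'E'
from h import *
s=get_state();M,_=jaw(s)
d=cam("wrist")
f=lambda uv,z:((p2w(d,uv,z)-s["tcp_pos"])@M*1000).round(1)
print("coaster",f([(281,148),(221,203),(341,203)],.008))
h=s["tcp_pos"][2]+.0236
print("tin rim",f([(281,226),(281,357),(208,288),(354,288)],h+.028))
a=np.linspace(0,2*np.pi,16)
from scipy.optimize import least_squares
E
```

```text
coaster [[ 72.8  -0.3 -41.5]
 [ 72.8 -44.8  -0.9]
 [ 72.8  44.3  -0.8]]
tin rim [[-51.6  -0.5 -28.9]
 [-51.6  -0.5  31.4]
 [-51.6 -29.7  -2.5]
 [-51.6  28.7  -2.5]]
```

Request:
{"method": "send_rows", "body": {
  "plan": [
    [15,0,1,0,0,0],
    [35,0,2,0,0,0],
    [55,0,2,0,0,0],
    [70,0,2,0,0,0],
    [80,0,2,0,0,0],
    [87,0,2,0,0,0],
    [91,0,2,0,0,0],
    [93,0,2,0,0,0],
    [95,0,2,0,0,0],
    [96,0,2,0,0,0]
  ]
}}

```text
clock: 43.75
tcp_pos: [0.6398, 0.0076, -0.0149]
orientation: [0.694, 0.137, 0.694, -0.137]
wrist_force: [0.7, -1.2, -0.0]
finger_gap: 0.0601
```

Request:
{"method": "send_rows", "body": {
  "plan": [
    [0.5,0,0,0,0,0],
    [1,0,0,0,0,0],
    [1.5,0,0,0,0,0],
    [1.5,0,0,0,0,0],
    [1.5,0,0,0,0,0],
    [1.5,0,0,0,0,0],
    [1.5,0,0,0,0,0],
    [1.5,0,0,0,0,0],
    [1.5,0,0,0,0,0],
    [1.5,0,0,0,0,0]
  ]
}}

```text
clock: 45.0
tcp_pos: [0.6397, 0.0076, -0.0156]
orientation: [0.694, 0.137, 0.694, -0.137]
wrist_force: [-2.0, 0.8, 5.7]
finger_gap: 0.0599
```

Resting. I'll release and rise.

Request:
{"method": "send_rows", "body": {
  "plan": [
    [0,0,0,0,0,0],
    [0,0,0,0,0,0],
    [0,0,0,0,0,0],
    [0,0,0,0,0,0],
    [0,0,0,0,0,0],
    [-3,0,0,0,0,0],
    [-15,0,0,0,0,0],
    [-40,0,0,0,0,0],
    [-80,0,0,0,0,0],
    [-120,0,0,0,0,0]
  ],
  "claw": 80
}}

```text
clock: 46.25
tcp_pos: [0.6396, 0.0076, 0.1054]
orientation: [0.694, 0.137, 0.694, -0.137]
wrist_force: [0.1, -0.3, 0.3]
finger_gap: 0.0798
```

```bash
python3 - <<'E'
from h import *
s=get_state();M,_=jaw(s);print(s["tcp_pos"],s["wrist_force"],s["finger_gap"])
d=cam("wrist");crop(d,"w21.png",190,110,200,180,4)
plan([.4595,-.0935,.1073],50)
plan([.4595,-.0935,.1073],131)
E
```

```text
[0.63962045 0.00760329 0.10539438] [ 0.11179258 -0.33416924  0.28133076] 0.07975351703263758
opt shift [   3.  -162.8 -131.5] turn [17.7  0.5 -0.2] q6 0.28 q1 -0.11 q1tgt -0.2
opt shift [   3.  -162.8 -131.5] turn [-162.3    0.3    0.7] q6 0.28 q1 -0.11 q1tgt -0.2
opt shift [   3.  -162.8 -131.5] turn [-63.3   0.6   0.2] q6 0.28 q1 -0.11 q1tgt -0.2
opt shift [   3.  -162.8 -131.5] turn [116.7   0.2  -0.6] q6 0.28 q1 -0.11 q1tgt -0.2
```

View pics/w21.png

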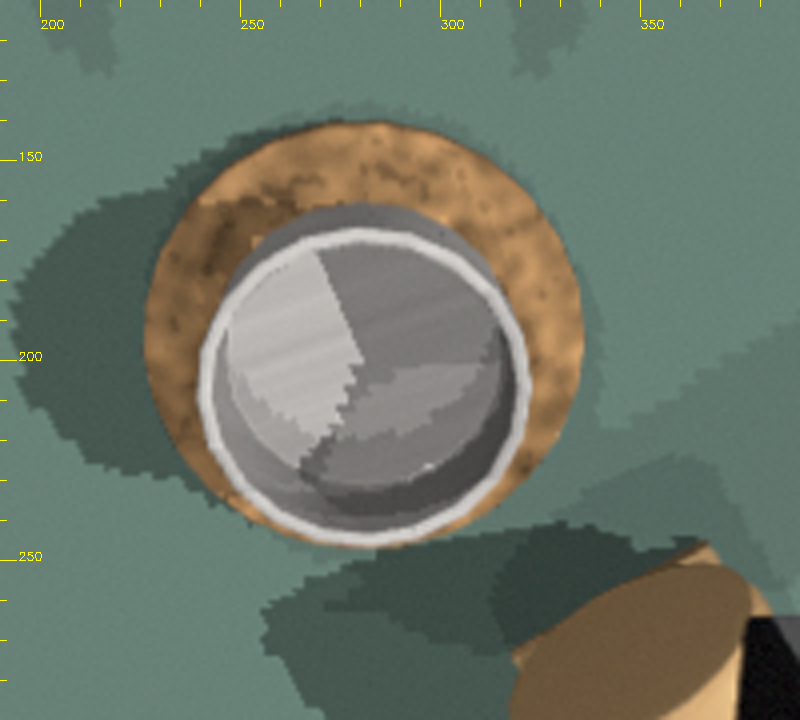

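```bash
python3 - <<'E'
from h import *
s=get_state();M,_=jaw(s)
d=cam("wrist");t=p2w(d,(281,206.6),.036)[0];c=p2w(d,(280.8,193.6),.008)[0];print(t,c,((t-s["tcp_pos"])@M*1000).round(1))
E
```

```text
[0.64613253 0.00589577 0.036     ] [0.64394257 0.00674148 0.008     ] [75.9 -0.3  2.9]
```

Request:
{"method": "send_rows", "body": {
  "plan": [
    [0,-15,-12,0,0,0],
    [0,-35,-28,2,0,0],
    [0,-60,-48,5,0,0],
    [0,-85,-68,8,0,0],
    [0,-110,-88,11,0,0],
    [0,-133,-107,14,0,0],
    [0,-150,-121,17,0,0],
    [0,-160,-130,17.7,0,0],
    [0,-162.8,-131.5,17.7,0,0],
    [0,-162.8,-131.5,17.7,0,0]
  ],
  "claw": 60
}}

```text
clock: 47.6
tcp_pos: [0.4568, -0.0932, 0.1036]
orientation: [0.665, 0.242, 0.664, -0.242]
wrist_force: [-0.2, 0.2, -0.4]
finger_gap: 0.0601
```

```bash
python3 - <<'E'
from h import *
s=get_state();M,a=jaw(s);print(s["tcp_pos"],a,s["finger_gap"])
d=cam("wrist");cv2.imwrite("pics/w22.png",d["frame"]);crop(d,"w22c.png",200,140,180,150,4)
E
```

```text
[ 0.4567764  -0.09323505  0.10357844] 50.03783481184436 0.06009892551970827
```

View pics/w22.png

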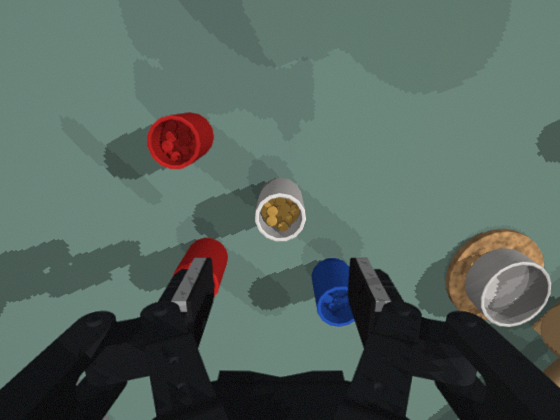

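View pics/w22c.png

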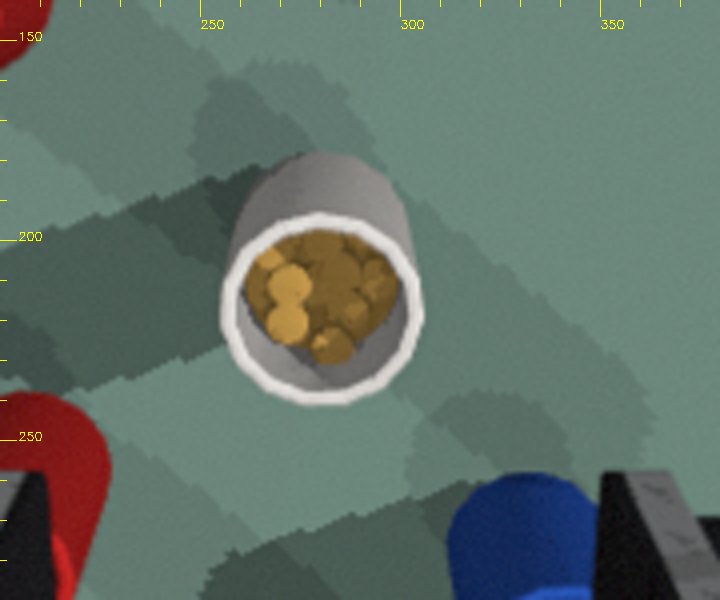

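```bash
python3 - <<'E'
from h import *
s=get_state();M,_=jaw(s)
d=cam("wrist")
P=p2w(d,(280.6,217.0),.05)[0]; print(P,(M.T@(P-s["tcp_pos"])*1000).round(1))
E
```

```text
[ 0.45945703 -0.09580806  0.05      ] [53.5 -0.4  3.7]
```

```bash
python3 - <<'E'
from h import *
s=get_state();print(s["tcp_pos"],s["qvel"].round(4),s["clock"])
E
```

```text
[ 0.45687154 -0.09306299  0.10342362] [ 0.0019  0.0051  0.      0.0015 -0.0007  0.0005] 47.7
```

Request:
{"method": "send_rows", "body": {
  "plan": [
    [10,-0.4,3.5,0,0,0],
    [25,-0.4,3.5,0,0,0],
    [42,-0.4,3.5,0,0,0],
    [58,-0.4,3.5,0,0,0],
    [72,-0.4,3.5,0,0,0],
    [84,-0.4,3.5,0,0,0],
    [93,-0.4,3.5,0,0,0],
    [99,-0.4,3.5,0,0,0],
    [102,-0.4,3.5,0,0,0],
    [102,-0.4,3.5,0,0,0]
  ]
}}

```text
clock: 48.95
tcp_pos: [0.4587, -0.0958, 0.0014]
orientation: [0.665, 0.242, 0.664, -0.242]
wrist_force: [-0.2, -0.3, 0.5]
finger_gap: 0.0598
```

```bash
python3 - <<'E'
from h import *
s=get_state();print(s["tcp_pos"],s["wrist_force"],s["finger_gap"]);M,_=jaw(s)
plan([.4595,-.0958,.001],50)
d=cam("wrist");cv2.imwrite("pics/w23.png",d["frame"])
d=cam("side");crop(d,"s16.png",300,140,120,100,6)
E
```

```text
[ 0.45870037 -0.09575253  0.00144512] [-0.18796936 -0.30422744  0.54111527] 0.05979308440183991
opt shift [0.4 0.5 0.6] turn [0. 0. 0.] q6 0.32 q1 -0.38 q1tgt -0.21
opt shift [0.4 0.5 0.6] turn [-180.   -0.    0.] q6 0.32 q1 -0.38 q1tgt -0.21
```

View pics/w23.png

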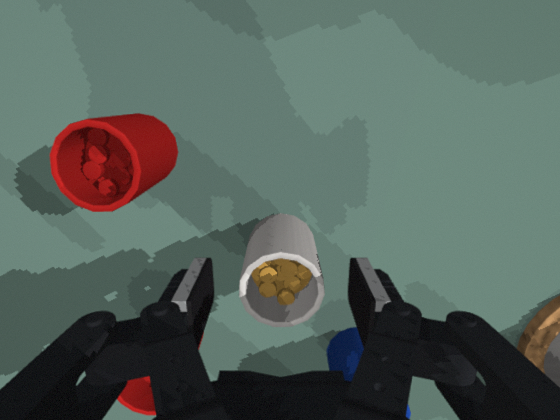

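View pics/s16.png

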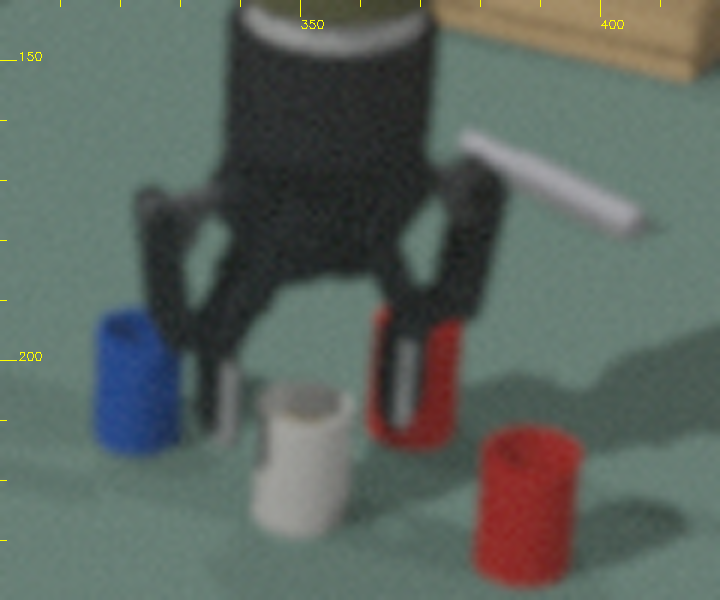

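Request:
{"method": "send_rows", "body": {
  "plan": [
    [0,0,0,0,0,0],
    [0,0,0,0,0,0],
    [0,0,0,0,0,0],
    [0,0,0,0,0,0],
    [0,0,0,0,0,0],
    [0,0,0,0,0,0],
    [0,0,0,0,0,0],
    [0,0,0,0,0,0],
    [0,0,0,0,0,0],
    [0,0,0,0,0,0]
  ],
  "claw": 25,
  "newtons": 40
}}

```text
clock: 50.3
tcp_pos: [0.459, -0.0958, 0.0019]
orientation: [0.665, 0.242, 0.664, -0.242]
wrist_force: [-0.8, 1.0, 5.4]
finger_gap: 0.0342
```

```bash
python3 - <<'E'
from h import *
s=get_state();print(s["tcp_pos"],s["wrist_force"],s["finger_gap"]);M,_=jaw(s)
d=cam("wrist");cv2.imwrite("pics/w24.png",d["frame"])
d=cam("side");crop(d,"s17.png",310,170,80,70,8)
E
```

```text
[ 0.45899598 -0.09583549  0.00194273] [-0.84856845  0.95540781  5.4060926 ] 0.03417225699056616
```

View pics/w24.png

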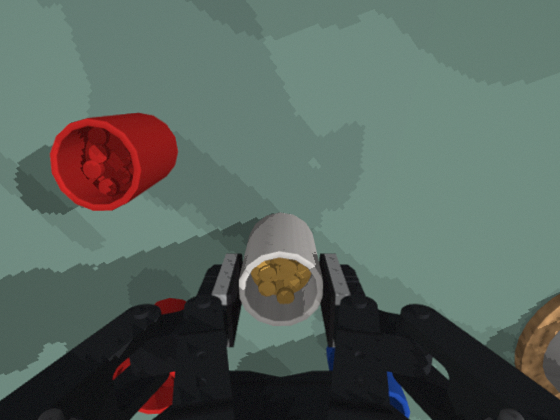

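View pics/s17.png

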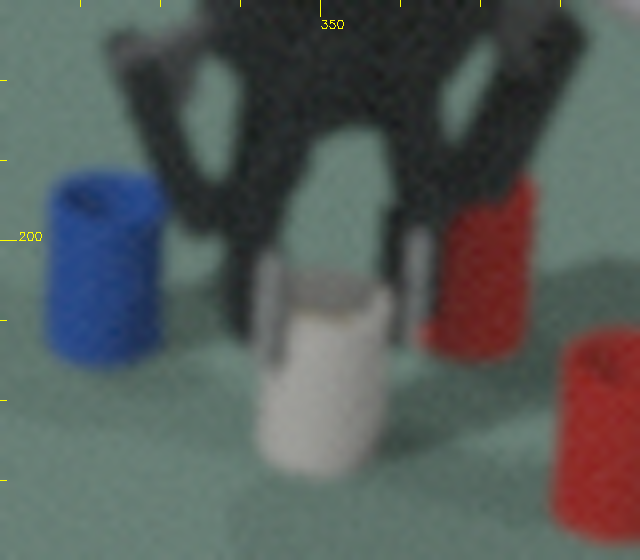

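```bash
python3 - <<'E'
from h import *
s=get_state();M,_=jaw(s);d=cam("side")
for x in(-24,-27,-30,-33): print(x,s["tcp_pos"][2]*1000-x,((w2p(d,[s["tcp_pos"]+M@np.array([x,y,-11])/1000 for y in(18,24,-18,-24)])-[310,170])*8).round(0).tolist())
c=s["tcp_pos"]*[1,1,0]
for z in (0,.05): print(((w2p(d,[c+np.array([.018*np.cos(a),.018*np.sin(a),z]) for a in np.linspace(0,2*np.pi,9)])-[310,170])*8).round(0).tolist())
E
```

```text
-24 25.948199429038713 [[266.0, 390.0], [246.0, 392.0], [387.0, 376.0], [407.0, 373.0]]
-27 28.948199429038713 [[267.0, 381.0], [247.0, 383.0], [388.0, 367.0], [408.0, 364.0]]
-30 31.948199429038713 [[268.0, 372.0], [247.0, 374.0], [389.0, 358.0], [409.0, 355.0]]
-33 34.94819942903871 [[268.0, 363.0], [248.0, 365.0], [389.0, 349.0], [409.0, 346.0]]
[[258.0, 420.0], [249.0, 444.0], [277.0, 466.0], [324.0, 472.0], [363.0, 460.0], [371.0, 435.0], [343.0, 414.0], [297.0, 408.0], [258.0, 420.0]]
[[266.0, 272.0], [258.0, 295.0], [286.0, 316.0], [334.0, 323.0], [374.0, 310.0], [382.0, 287.0], [353.0, 266.0], [306.0, 260.0], [266.0, 272.0]]
```

Request:
{"method": "send_rows", "body": {
  "plan": [
    [-8,0,0,0,0,0],
    [-30,0,0,0,0,0],
    [-65,0,0,0,0,0],
    [-90,5,2,0,0,0],
    [-95,25,9,0,0,0],
    [-95,60,22,0,0,0],
    [-95,98,36,0,0,0],
    [-95,135,50,0,0,0],
    [-95,165,61,0,0,0],
    [-95,185,68,0,0,0]
  ]
}}

```text
clock: 51.7
tcp_pos: [0.6306, 0.0033, 0.0961]
orientation: [0.664, 0.241, 0.665, -0.242]
wrist_force: [0.6, -0.4, -0.2]
finger_gap: 0.0344
```

Request:
{"method": "send_rows", "body": {
  "plan": [
    [0,7,3,0,0,0],
    [0,10.5,4,0,0,0],
    [0,10.5,4,0,0,0],
    [0,10.5,4,0,0,0],
    [10,10.5,4,0,0,0],
    [20,10.5,4,0,0,0],
    [25,10.5,4,0,0,0],
    [25,10.5,4,0,0,0],
    [25,10.5,4,0,0,0],
    [25,10.5,4,0,0,0]
  ]
}}

```text
clock: 52.95
tcp_pos: [0.6397, 0.0078, 0.0718]
orientation: [0.665, 0.242, 0.664, -0.242]
wrist_force: [0.5, -0.2, -0.6]
finger_gap: 0.0345
```

```bash
python3 - <<'E'
from h import *
s=get_state();print(s["tcp_pos"],s["wrist_force"],s["finger_gap"]);M,_=jaw(s)
plan([.640,.0075,.014],50)
d=cam("wrist");cv2.imwrite("pics/w25.png",d["frame"])
d=cam("side");crop(d,"s18.png",210,150,110,90,6)
E
```

```text
[0.63972782 0.00779839 0.07176135] [ 0.52410883 -0.17428213 -0.63537352] 0.03454908177326901
opt shift [57.8 -0.1  0.4] turn [ 0.  0. -0.] q6 0.58 q1 -0.11 q1tgt 0.01
opt shift [57.8 -0.1  0.4] turn [-1.8e+02  0.0e+00  1.0e-01] q6 0.58 q1 -0.11 q1tgt 0.01
```

View pics/w25.png

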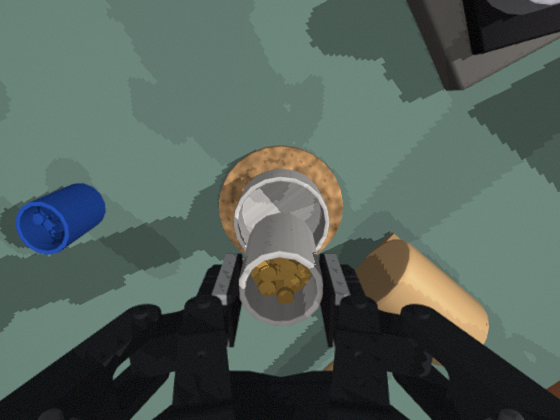

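View pics/s18.png

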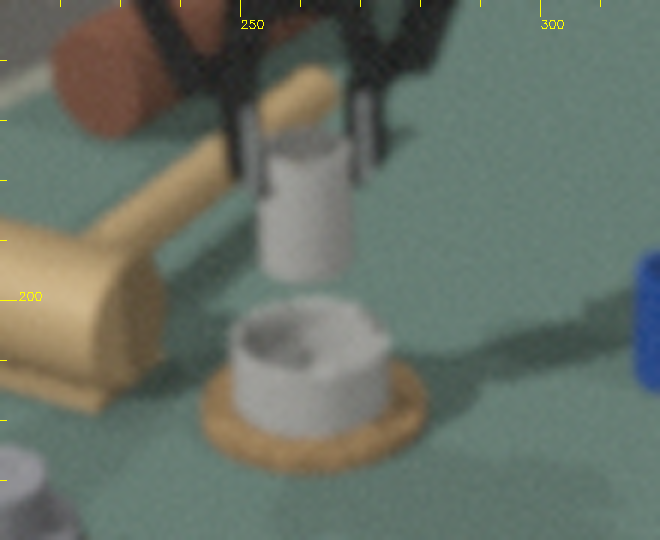

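Request:
{"method": "send_rows", "body": {
  "plan": [
    [8,0,0.4,0,0,0],
    [16,0,0.4,0,0,0],
    [24,0,0.4,0,0,0],
    [32,0,0.4,0,0,0],
    [39,0,0.4,0,0,0],
    [45,0,0.4,0,0,0],
    [49,0,0.4,0,0,0],
    [50,0,0.4,0,0,0],
    [50,0,0.4,0,0,0],
    [50,0,0.4,0,0,0]
  ]
}}

```text
clock: 54.3
tcp_pos: [0.64, 0.0075, 0.0217]
orientation: [0.665, 0.242, 0.664, -0.242]
wrist_force: [-0.1, -0.7, -1.1]
finger_gap: 0.0345
```

```bash
python3 - <<'E'
from h import *
s=get_state();print(s["tcp_pos"],s["wrist_force"],s["finger_gap"])
d=cam("wrist");crop(d,"w26.png",190,130,200,150,4)
d=cam("side");crop(d,"s19.png",190,140,120,100,6)
E
```

```text
[0.63996341 0.00750316 0.02170308] [-0.09378425 -0.72617538 -1.13025226] 0.034500681368515404
```

View pics/w26.png

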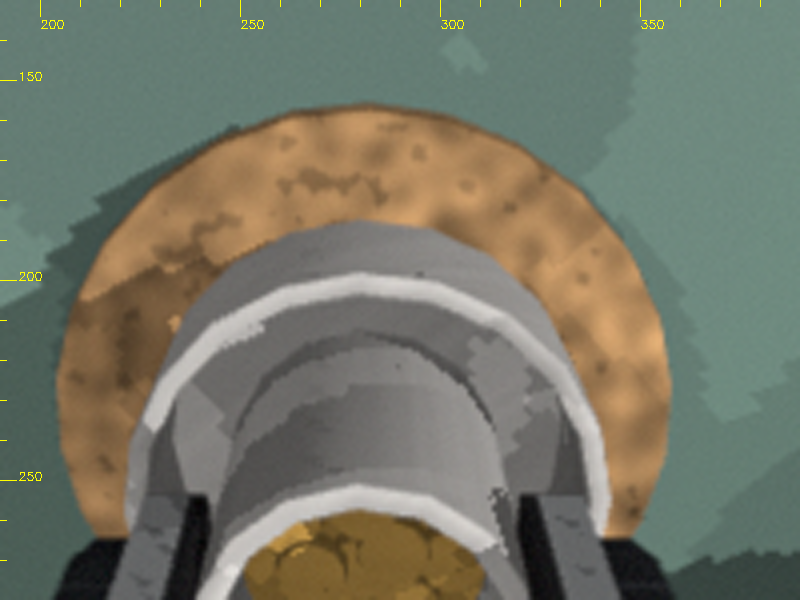

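View pics/s19.png

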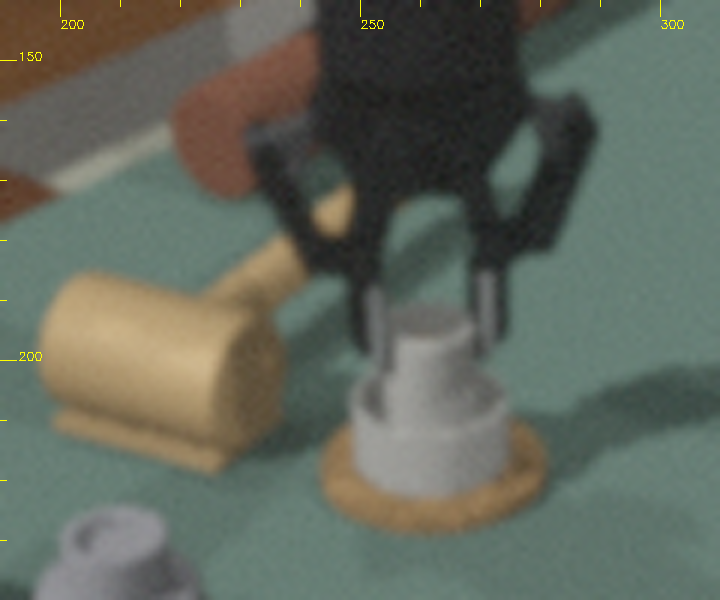

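Cup is well centred inside the tin, fingers stay above the rim. Lowering the last ~9 mm.

Request:
{"method": "send_rows", "body": {
  "plan": [
    [1.5,0,0,0,0,0],
    [3,0,0,0,0,0],
    [4.5,0,0,0,0,0],
    [6,0,0,0,0,0],
    [7,0,0,0,0,0],
    [8,0,0,0,0,0],
    [8.5,0,0,0,0,0],
    [9,0,0,0,0,0],
    [9,0,0,0,0,0],
    [9,0,0,0,0,0]
  ]
}}

```text
clock: 55.65
tcp_pos: [0.6399, 0.0075, 0.013]
orientation: [0.665, 0.242, 0.664, -0.242]
wrist_force: [-2.5, -0.4, 5.7]
finger_gap: 0.0345
```

Request:
{"method": "send_rows", "body": {
  "plan": [
    [0,0,0,0,0,0],
    [0,0,0,0,0,0],
    [0,0,0,0,0,0],
    [0,0,0,0,0,0],
    [0,0,0,0,0,0],
    [-3,0,0,0,0,0],
    [-12,0,0,0,0,0],
    [-30,0,0,0,0,0],
    [-60,0,0,0,0,0],
    [-95,0,0,0,0,0]
  ],
  "claw": 60
}}

```text
clock: 56.9
tcp_pos: [0.6394, 0.0076, 0.1085]
orientation: [0.664, 0.242, 0.665, -0.242]
wrist_force: [-0.2, 0.9, -0.6]
finger_gap: 0.0599
```

Request:
{"method": "send_rows", "body": {
  "plan": [
    [-10,0,-15,0,0,0],
    [-25,0,-40,0,0,0],
    [-40,0,-70,0,0,0],
    [-50,0,-105,0,0,0],
    [-50,0,-140,0,0,0],
    [-50,0,-165,0,0,0],
    [-50,0,-180,0,0,0],
    [-50,0,-180,0,0,0],
    [-50,0,-180,0,0,0],
    [-50,0,-180,0,0,0]
  ]
}}

```text
clock: 58.15
tcp_pos: [0.5025, 0.1227, 0.1572]
orientation: [0.664, 0.242, 0.664, -0.242]
wrist_force: [0.2, 0.3, -0.4]
finger_gap: 0.0599
```

```bash
python3 - <<'E'
from h import *
s=get_state();print(s["clock"],s["tcp_pos"],s["wrist_force"],s["finger_gap"])
d=cam("top");crop(d,"t2.png",180,120,200,150,4)
cv2.imwrite("pics/t2f.png",d["frame"])
d=cam("side");crop(d,"s20.png",160,150,200,150,4)
E
```

```text
58.15 [0.50249252 0.12268941 0.1571839 ] [ 0.16625841  0.26532372 -0.40543409] 0.05994719193529231
```

View pics/t2.png

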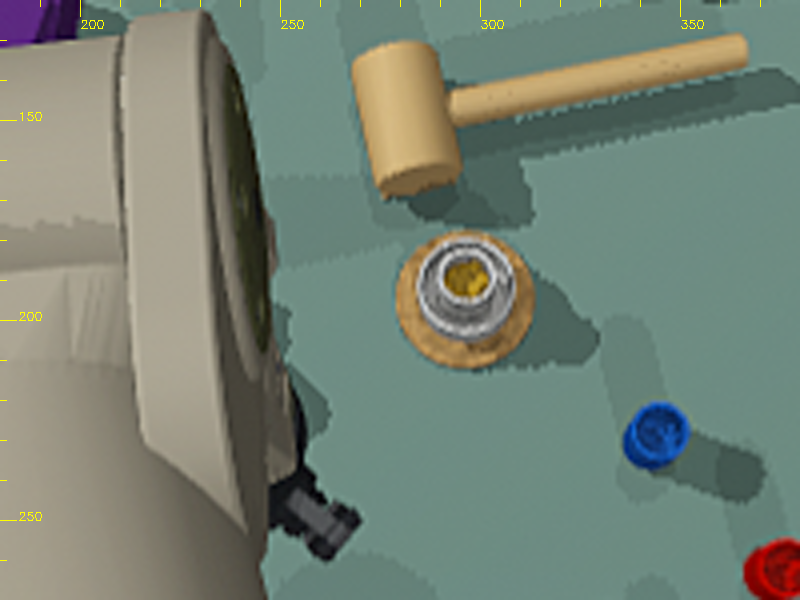

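View pics/s20.png

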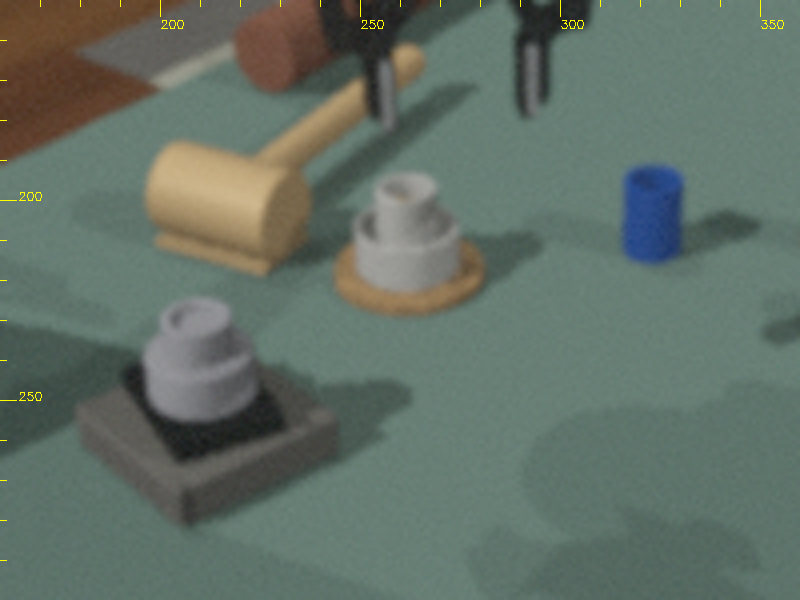

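View pics/t2f.png

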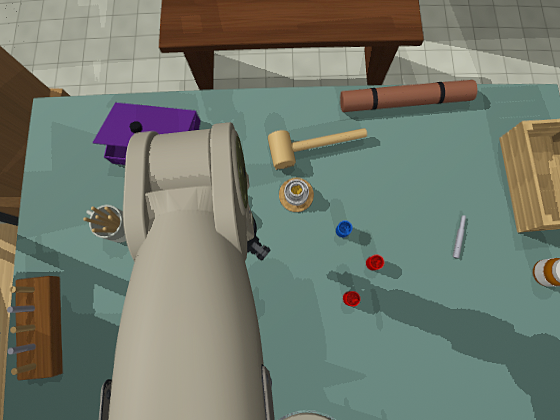

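```bash
python3 - <<'E'
from h import *
d=cam("top");f=lambda x,y:(180+(x+.5)/4-.5,120+(y+.5)/4-.5)
for n,p,z in[("cup",f(467,276),.061),("tin",f(467,288),.036),("coaster",f(465,299),.008)]:print(n,p2w(d,p,z)[0].round(4))
s=get_state();print(s["qvel"].round(4))
job.hand_in()
E
```

```text
cup [0.6407 0.0057 0.061 ]
tin [0.6396 0.0052 0.036 ]
coaster [0.6396 0.0059 0.008 ]
[ 0.0028 -0.0011 -0.0021  0.002   0.0006 -0.0004]
the job is handed in; nothing more can be done
```

The table is set up for riveting and the job is handed in at about 58 s of the 136 s allowed. `job.hand_in()` gave no verdict, so the results below are my own checks.

**Hammering stack:** the rubber pad, the steel block and the anvil (dish up) stand on the slab. From the wrist camera, neighbouring centres agree to about 2.5 mm or better (pad on slab under 1 mm).

**Tin and cup:** the tin stands on the coaster with the brass-rivet cup upright inside it. In the last top view, centres agree to about 1 mm.

**Left alone:** the mallet, setter, mug and the blue and red cups show no movement in the last views. I judged this by eye and did not measure it.

**What disagreed:**
- The real fingertips sat about 30–37 mm behind the stated TCP, seen in both the side and wrist views. I set grasp heights from pictures and contact force instead.
- The top and side cameras differed by about 5 mm on positions. I averaged them and corrected with the wrist view.
- The wrist view right after placing the tin put it about 2.3 mm off the coaster centre, against under 1 mm in the final top view. Both are well inside the 13 mm limit.

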